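# Square, clip and fit out a core box half

## Robot

A 7-joint arm with a two-finger parallel gripper is mounted at the origin on the work surface. World frame = base frame: x ahead of the robot, y to its left, z up, the work surface at z = 0. Lengths are in m, angles in degrees, forces in N, time in s.
With the tool pointing down it reaches from about 0.425 to 0.875 m from the base axis. Payload 4.7 kg.
Tool frame: the origin (TCP) lies at the very end of the fingers, on their centre line; the grasp point (between the pads) lies 19 mm behind it; z points along the fingers, y is the line along which they close (so a half turn about z gives the same grasp; the last joint's range is limited). The gripper opens to 87 mm and grips with 3 to 60 N. Pads are 19 mm wide; open, the fingers measure 117 mm over their backs; the gripper's body (75 mm by 190 mm) begins 51 mm behind the grasp point.
Start: joints at [75.923, 18.392, -4.016, 83.108, 1.295, 78.541, -3.26], TCP at [0.167, -0.628, 0.223] pointing down, gripper open.
Joint ranges: [-163.93, 163.93], [-17.29, 119.83], [-79.2, 71.16], [3.27, 140.29], [-89.18, 269.18], [5.43, 117.66], [-154.24, 154.24]. Speed limits (degrees/s): [147.25, 147.25, 180, 180, 180, 180, 180].

## Interface

Orientations are given as [roll, pitch, yaw] about the fixed x, y, z axes, in that order (R = Rz(yaw) Ry(pitch) Rx(roll)).
In Python, from cell import get_obs, cams, ticket, finder gives the robot as it stands.
- The arm moves only by the shell command python3 -m creep 'ROWS' [FORCE]. ROWS is text: rows parted by semicolons, each of 5 numbers parted by spaces: the shift along the world's x, y, z in m, then the turn about the world's z in degrees, then the finger opening in m, from 0 to 0.087. A call has 1 to 8 rows; each row shifts and turns the commanded pose from where the row before left it; what a row does not reach is not made up. A row lasts 1/8 s, in which the tool goes at most 62.5 mm and 10.7 degrees, less where a joint would pass 70% of its speed; a pose out of reach is approached as far as the arm can. A call with a gripper value outside its range is refused whole. The fingers move at their own pace and stop on an object; FORCE is the grip in N (left out, the last holds). Time passes only in rows, so rows that do not move let the fingers close. It gives the time, the measured TCP pose, the force, the opening and the grip force at its end, in the units of the state.
- get_obs(): the state, without advancing time (a new reading comes with each control period).
- cams.read_camera(name): name is "side" or "top"; returns the picture (480x640x3 uint8, red, green, blue); there is no depth.
- cams.calibration(name): a dict with "fx", "fy", "cx", "cy" (pixels), "k1" (the pictures are not rectified: a ray, as slopes to the right and down, at radius r is drawn at 1 + k1 r^2 times it, then the intrinsics apply), "extrinsics" (4x4, takes a point from world to camera coordinates). Camera axes: x right, y down, z forward; pixel columns grow to the right and rows downward; lengths in m; the calibration is good to about 2 mm. A picture is of the moment at which its call begins. calibration takes no time and is no camera call.
- ticket.sign_off(): hands the job in; it is judged then, once.
Trained networks look in the newest picture that a camera, given by its name, has taken for a name from the list of things; names that differ only in an ending like _2 or _b are one class to them, and where a whole thing is asked for, a point or a joint stands for the part that bears it (a point fixed in the world has none). Each returns a list of dicts, best first, with "p" (0 to 1); they miss things now and then, are a little off and sometimes report something else, mostly with a low value. They report only what shows in the picture. A call takes as long as a camera call. They do not tell look-alikes from the thing itself.
- finder.masks_of(name, camera): "mask" (480x640 bool, what is visible of it) and "xy" ([column, row] in pixels, amid what is visible of it).
- finder.tip_of(name, camera): "xy" ([column, row] in pixels: a listed point, or the origin of a listed thing).
The state is a dict: "time_s": time; "qpos": joint angles; "joint_velocities": joint speeds; "effort": joint torques, N m; "tool_pos": TCP position; "tool_rot": TCP orientation; "force": force on the tool from outside, world axes, zero at the start; "wrist_torque": the same for the moment, N m; "grip_width": finger opening in m; "grasp_force": force on a finger pad.
Only numpy, scipy, OpenCV 4.12 (cv2) and the standard library are available. Lean on these libraries where they do the work, as an engineer would, in place of code of your own. Each camera call takes 0.05 s, during which the arm holds its last target. There are 200 camera calls.

## Task

Push the walnut core box half square and flush into the fence corner, touching both walls, then clip one spring clip over each wall and the box rim behind it, pressed fully down near the middle of that side of the box. With the box clipped, press every brass insert on the bench flush into a pocket of its own, and leave everything at rest with the box still home; do not disturb the vent cutter or the mallet.

Things in the scene. Friction and masses are not known exactly. Their poses are not given: they have to be found in the camera images.
- fence: Grey cast-iron fence corner fixed to the bench: two walls 10 mm thick, 66 mm high, at a right angle. Origin: inside corner at bench level. The far wall's inner face is the plane x=0, running 210 mm towards -y; the end wall's inner face is y=0, running 130 mm towards -x. The core box goes at negative x, y. Outside, each wall has a foot 8 mm high, 38 mm out. Its place and yaw vary.
- corebox: Loose walnut core box half, 120 (x) by 200 mm (y), 0.7 kg, lying on the bench. Origin: centre of underside. Block 40 mm high with four pockets in its top; along its +x side and +y end a rim 12 mm thick rises to 66 mm, as high as the fence. Starts out of the corner, askew. Home: axes as the fence's, origin at (-60, -100) mm in its frame. A push of about 5 N on its -x or -y face slides it.
- box_corner (a point): Bottom corner of the core box where its rimmed +x side and +y end meet, (60, 100, 0) mm in its frame; on the fence's origin when the box is home. Axes as the core box.
- pocket0 (a point): Centre of the floor of a pocket in the core box. The four equal pockets stand in a row along the box's y, 42 mm apart, 10 mm from its centreline towards -x. Each is 63 mm along the box's x, 33 mm along its y, 16 mm deep, its mouth 40 mm above the bench, slightly chamfered. Axes as the core box.
- pocket1 (a point): Centre of the floor of a pocket in the core box. The four equal pockets stand in a row along the box's y, 42 mm apart, 10 mm from its centreline towards -x. Each is 63 mm along the box's x, 33 mm along its y, 16 mm deep, its mouth 40 mm above the bench, slightly chamfered. Axes as the core box.
- pocket2 (a point): Centre of the floor of a pocket in the core box. The four equal pockets stand in a row along the box's y, 42 mm apart, 10 mm from its centreline towards -x. Each is 63 mm along the box's x, 33 mm along its y, 16 mm deep, its mouth 40 mm above the bench, slightly chamfered. Axes as the core box.
- pocket3 (a point): Centre of the floor of a pocket in the core box. The four equal pockets stand in a row along the box's y, 42 mm apart, 10 mm from its centreline towards -x. Each is 63 mm along the box's x, 33 mm along its y, 16 mm deep, its mouth 40 mm above the bench, slightly chamfered. Axes as the core box.
- clip_a: Loose steel spring clip, 0.24 kg, an inverted U 50 mm long (y), standing on its legs on the bench. Origin: under its centre, at the leg tips; x goes across its mouth. On top a red grip tang 20 (x) by 34 (y) mm from z=34 to 58 mm; under it the bridge, 42 by 50 mm, z=24 to 34 mm; two legs 24 mm long below, one fixed at +x, one a hinged jaw at -x with a spring.
- clip_a_throat (a point): Centre of the bridge's underside, 24 mm above the clip's origin. The mouth is about 21 mm wide, flared at the bottom to about 30; pressed straight down (up to 20 N) the jaw gives and the clip grips wall (10 mm) and rim (12 mm) together, either way round. Home: bridge resting on both tops, 66 mm above the bench, centred 1 mm inside the wall's inner face.
- clip_b: Loose steel spring clip, 0.24 kg, an inverted U 50 mm long (y), standing on its legs on the bench. Origin: under its centre, at the leg tips; x goes across its mouth. On top a red grip tang 20 (x) by 34 (y) mm from z=34 to 58 mm; under it the bridge, 42 by 50 mm, z=24 to 34 mm; two legs 24 mm long below, one fixed at +x, one a hinged jaw at -x with a spring.
- clip_b_throat (a point): Centre of the bridge's underside, 24 mm above the clip's origin. The mouth is about 21 mm wide, flared at the bottom to about 30; pressed straight down (up to 20 N) the jaw gives and the clip grips wall (10 mm) and rim (12 mm) together, either way round. Home: bridge resting on both tops, 66 mm above the bench, centred 1 mm inside the wall's inner face.
- insert_a: Loose brass insert, 0.25 kg: plate 60 (x) by 30 (y) by 16 mm thick with a grip rib at the centre, 20 (x) by 28 mm (y), from z=16 to 40 mm. Origin: centre of underside. Fits any pocket with 1.5 mm play each side, its x along the box's x, either way round; flush when its underside is on the pocket floor. Two to four of them are there; absent ones read None.
- insert_b: Loose brass insert, 0.25 kg: plate 60 (x) by 30 (y) by 16 mm thick with a grip rib at the centre, 20 (x) by 28 mm (y), from z=16 to 40 mm. Origin: centre of underside. Fits any pocket with 1.5 mm play each side, its x along the box's x, either way round; flush when its underside is on the pocket floor. Two to four of them are there; absent ones read None.
- insert_c: Loose brass insert, 0.25 kg: plate 60 (x) by 30 (y) by 16 mm thick with a grip rib at the centre, 20 (x) by 28 mm (y), from z=16 to 40 mm. Origin: centre of underside. Fits any pocket with 1.5 mm play each side, its x along the box's x, either way round; flush when its underside is on the pocket floor. Two to four of them are there; absent ones read None.
- insert_d: Loose brass insert, 0.25 kg: plate 60 (x) by 30 (y) by 16 mm thick with a grip rib at the centre, 20 (x) by 28 mm (y), from z=16 to 40 mm. Origin: centre of underside. Fits any pocket with 1.5 mm play each side, its x along the box's x, either way round; flush when its underside is on the pocket floor. Two to four of them are there; absent ones read None.
- vent_cutter: Bystander: green enamel vent cutter, 70 by 110 by 170 mm, standing behind the fence. Not to be disturbed. Origin: centre of its base.
- mallet: Bystander: stubby mallet, aluminium head 80 mm long, 44 mm thick, wooden handle, lying behind the fence. Not needed. Origin: on the bench under the centre of its head.
There are look-alikes about, which are no part of the job. What is shaped like the clip_a but pink or turquoise is not meant.

How it is judged:
By the outcome, as a careful person would: the job done as asked, in the order asked, and still so for the second after the job is handed in, with the robot touching nothing.
Of insert_a, insert_b, insert_c, insert_d only 2 to 4 are there at a start; the rules pass over those that are not, and their reading is None.
At some moment in a run one of corebox, insert_a, insert_b, insert_c, insert_d may be knocked a few centimetres aside while the robot is not near it.
It also fails if it takes over 210 s, if anything falls off the work surface, if the arm or the gripper's body presses on something with over 40 N, if the wrist force passes 120 N, or if a joint passes its speed limit or range.

## Working session

There is one attempt and no reset: what is moved stays moved. The work goes in short steps, Python scripts to look and compute and a shell command to move; the robot and the scene stay as the last step left them, time stands still between calls to the robot, and variables do not carry over. Pictures are saved under pics/ and viewed, at most 14 in all, crops included, and the job is handed in when it is done.

```bash
ls; mkdir -p pics; python3 - <<'E'
from cell import get_obs,cams,ticket,finder
import cv2,numpy as np
print(get_obs())
for c in("top","side"):
    im=cams.read_camera(c); cv2.imwrite(f"pics/{c}0.png",im[:,:,::-1])
    k=cams.calibration(c); print(c,k["fx"],k["fy"],k["cx"],k["cy"],k["k1"]); print(np.round(np.linalg.inv(k["extrinsics"]),3))
E
```

```text
pics
{'time_s': 0.0, 'qpos': array([75.92267961, 18.43853488, -4.01692124, 83.17545406,  1.29443373,
       78.54148162, -3.25915958]), 'joint_velocities': array([ 0.04282702,  0.05142772, -0.12181784,  0.07350755, -0.00292993,
       -0.05055433, -0.04338855]), 'effort': array([ 7.66321159e-05, -4.91289783e+01, -4.04128879e-01, -3.12522411e+01,
       -6.40806416e-02,  4.39082785e-02,  2.06692084e-04]), 'tool_pos': array([ 0.16679738, -0.62765108,  0.22146282]), 'tool_rot': array([-1.79889750e+02,  4.84408016e-03,  1.48891331e+01]), 'force': array([-0.57450633,  0.51477531,  0.2356854 ]), 'wrist_torque': array([-0.02722437, -0.02336468, -0.05962688]), 'grasp_force': 0.0, 'grip_width': 0.08718214106595995}
top 539.5893018546843 539.5893018546843 315.7751743560777 244.80021216992887 -0.1612990964755156
[[-0.005 -0.984  0.176  0.365]
 [-1.     0.004 -0.006  0.014]
 [ 0.005 -0.176 -0.984  1.41 ]
 [ 0.     0.     0.     1.   ]]
side 540.2664649629814 540.2664649629814 312.80061090743175 240.68324115487056 0.057959907998463706
[[-0.742 -0.464  0.483  0.058]
 [-0.67   0.513 -0.536  0.609]
 [ 0.001 -0.722 -0.692  0.828]
 [ 0.     0.     0.     1.   ]]
```

View pics/top0.png

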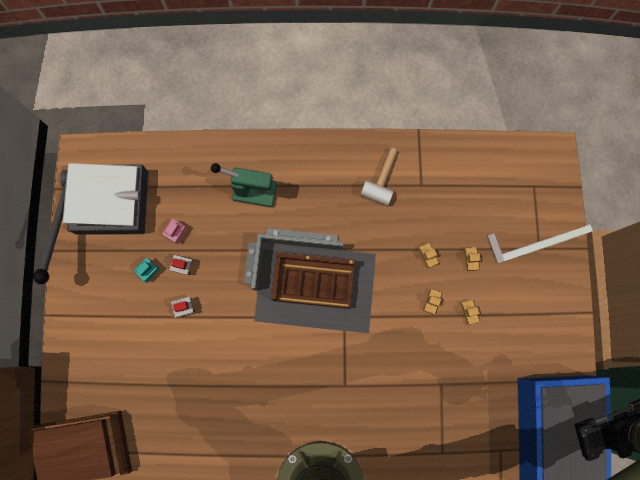

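View pics/side0.png

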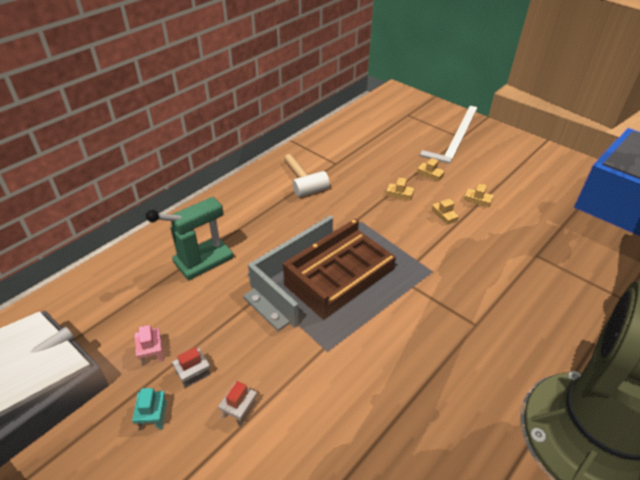

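The top view shows the red clips at (181,265) and (182,307), with look-alikes in pink (175,231) and turquoise (146,269). There are four brass inserts at (429,255), (473,258), (433,300) and (471,311). The box is at (315,280) and the fence corner at about (258,240). In the side view the red clips are at (190,365) and (237,400). I'll choose the red-tanged clips. Next I'll write a model-fitting helper.

```bash
cat > h.py <<'E'
import numpy as np, cv2
from scipy.optimize import minimize
from cell import get_obs,cams,ticket,finder
K={c:cams.calibration(c) for c in("top","side")}
def proj(P,c):
    k=K[c]; P=np.atleast_2d(P); q=P@k["extrinsics"][:3,:3].T+k["extrinsics"][:3,3]
    s=q[:,:2]/q[:,2:]; s=s*(1+k["k1"]*(s**2).sum(1,keepdims=True))
    return s*[k["fx"],k["fy"]]+[k["cx"],k["cy"]]
def ground(uv,c,z=0.):
    k=K[c]; E=np.linalg.inv(k["extrinsics"])
    d=(np.array(uv)-[k["cx"],k["cy"]])/[k["fx"],k["fy"]]; s=d.copy()
    for _ in range(20): s=d/(1+k["k1"]*(s@s))
    r=E[:3,:3]@np.r_[s,1]; o=E[:3,3]; return (o+r*(z-o[2])/r[2])[:2]
def B(x0,x1,y0,y1,z0,z1): return np.array([[x,y,z] for x in(x0,x1) for y in(y0,y1) for z in(z0,z1)])/1000.
M={"corebox":[B(-60,60,-100,100,0,40),B(48,60,-100,100,0,66),B(-60,60,88,100,0,66)],
"fence":[B(0,10,-210,10,0,66),B(-130,10,0,10,0,66),B(0,48,-210,10,0,8),B(-130,10,0,48,0,8)],
"clip":[B(-21,21,-25,25,24,34),B(-10,10,-17,17,34,58),B(-21,-14,-25,25,0,24),B(14,21,-25,25,0,24)],
"insert":[B(-30,30,-15,15,0,16),B(-10,10,-14,14,16,40)]}
S=4
def fit(model,p0,obs,z=0.,dyaw=(0,),z_free=False):
    """obs: {cam:(mask,ignore or None)}; p=(x,y,yaw deg)"""
    data={}
    for c,(m,ig) in obs.items():
        ys,xs=np.nonzero(m); x0,x1,y0,y1=max(xs.min()-12,0),min(xs.max()+12,639),max(ys.min()-12,0),min(ys.max()+12,479)
        sub=cv2.GaussianBlur(cv2.resize(m[y0:y1,x0:x1].astype(np.float32),None,fx=S,fy=S,interpolation=cv2.INTER_LINEAR),(0,0),3)
        w=np.ones_like(sub) if ig is None else 1-cv2.resize(cv2.dilate(ig.astype(np.uint8),np.ones((3,3)))[y0:y1,x0:x1].astype(np.float32),None,fx=S,fy=S)
        data[c]=(sub,w,x0,y0)
    def cost(p):
        a=np.deg2rad(p[2]); R=np.array([[np.cos(a),-np.sin(a),0],[np.sin(a),np.cos(a),0],[0,0,1]]); t=0
        for c,(sub,w,x0,y0) in data.items():
            im=np.zeros(sub.shape,np.float32)
            for b in M[model]:
                q=(proj(b@R.T+[p[0],p[1],z],c)-[x0,y0]+.5)*S-.5
                h=cv2.convexHull(np.round(q*16).astype(np.int32)[:,None]); cv2.fillConvexPoly(im,h,1.,shift=4)
            im=cv2.GaussianBlur(im,(0,0),3)
            t+=(np.abs(im-sub)*w).sum()/(np.maximum(im,sub)*w).sum()
        return t/len(data)
    best=None
    for d in dyaw:
        q0=np.array(p0,float)+[0,0,d]; sx=np.array([q0,q0+[.012,0,0],q0+[0,.012,0],q0+[0,0,12]])
        r=minimize(cost,q0,method="Nelder-Mead",options=dict(initial_simplex=sx,xatol=1e-4,fatol=1e-5,maxiter=150))
        if best is None or r.fun<best.fun: best=r
    return np.r_[best.x,best.fun]
def snap(names,cs=("top","side"),save=None):
    o={}
    for c in cs:
        im=cams.read_camera(c); o[c]=dict(im=im)
        if save: cv2.imwrite(f"pics/{save}_{c}.png",im[:,:,::-1])
        for n in names: o[c][n]=[d for d in finder.masks_of(n,c) if d["p"]>.3]
    return o
def isred(im,m):
    h=cv2.cvtColor(im,cv2.COLOR_RGB2HSV); return ((h[...,1]>170)&(h[...,2]>60)&((h[...,0]<8)|(h[...,0]>174))&m).sum()
def locate(o,name,model,h,z=0.,dyaw=(0,45,90,135),single=None):
    """pair top/side detections through the ground, fit each"""
    out=[]
    for d in o["top"][name]:
        g=ground(d["xy"],"top",z+h); obs={"top":(d["mask"],None)}
        e=proj(np.r_[g,z+h],"side")[0]
        c=[(np.hypot(*(np.array(s["xy"])-e)),i) for i,s in enumerate(o["side"][name])]
        if c and min(c)[0]<15: obs["side"]=(o["side"][name][min(c)[1]]["mask"],None)
        r=fit(model,[g[0],g[1],0],obs,z,dyaw); out.append((np.round(r,4),len(obs),round(d["p"],2),np.round(d["xy"]),isred(o["top"]["im"],d["mask"])))
    return out
def boxfence(o):
    obs=lambda a,b:{c:(o[c][a][0]["mask"],o[c][b][0]["mask"] if o[c][b] else None) for c in("top","side") if o[c][a]}
    f=lambda n,l,p:fit(n,p,obs(n,l),dyaw=(0,))
    return f("fence","corebox",[.62,.11,-5]),f("corebox","fence",[.54,0.02,-6])
E
python3 - <<'E'
from h import *
o=snap(["fence","corebox","clip_a","insert_a"])
import pickle; pickle.dump(o,open("o0.pkl","wb"))
for r in boxfence(o): print(np.round(r,4))
for n,m,h in(("clip_a","clip",.035),("insert_a","insert",.02)):
    for r in locate(o,n,m,h): print(n,r)
for n in("fence","box_corner","corebox"):
    for c in("top","side"):
        t=finder.tip_of(n,c)
        if t: print(n,c,np.round(ground(t[0]["xy"],c),4),t[0]["p"])
cv2.imwrite("pics/crop1.png",cv2.resize(o["side"]["im"][310:440,110:270,::-1],None,fx=4,fy=4))
E
```

```text
[ 0.6252  0.1362 -4.4451  0.7737]
[ 0.519   0.0139 -6.0736  0.0179]
clip_a (array([ 0.6557,  0.3817, 59.2202,  0.1055]), 2, 0.68, array([176., 229.]), np.int64(0))
clip_a (array([5.638000e-01, 3.589000e-01, 1.641451e+02, 1.183000e-01]), 2, 0.63, array([177., 263.]), np.int64(93))
clip_a (array([ 0.4548,  0.3508, 13.1528,  0.1409]), 2, 0.6, array([182., 306.]), np.int64(91))
clip_a (array([ 0.5505,  0.4529, 45.7013,  0.1075]), 2, 0.6, array([149., 268.]), np.int64(0))
insert_a (array([ 0.5883, -0.2926, 23.1186,  0.1005]), 2, 0.85, array([426., 253.]), np.int64(0))
insert_a (array([  0.4637,  -0.2976, -21.2721,   0.1673]), 2, 0.75, array([431., 302.]), np.int64(0))
insert_a (array([ 0.4375, -0.3978, 15.482 ,  0.1141]), 2, 0.66, array([470., 310.]), np.int64(0))
insert_a (array([ 0.577 , -0.4086,  6.8256,  0.1355]), 2, 0.54, array([470., 256.]), np.int64(0))
fence top [ 0.4595 -0.2927] 0.72
fence side [0.6263 0.1416] 0.6
box_corner top [0.5656 0.3684] 0.46
corebox top [0.5172 0.0121] 0.93
corebox side [0.5302 0.0124] 0.6
```

View pics/crop1.png

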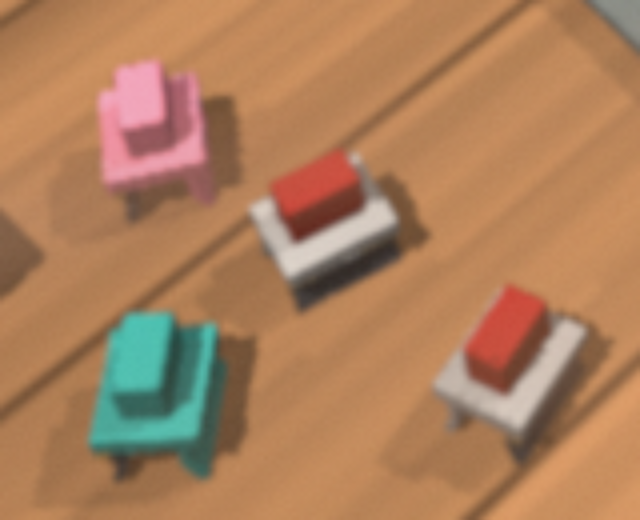

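The crop confirms two clips with red tangs on grey bodies (crop (318,195) and (505,340)); the pink and turquoise ones are decoys. The networks' masks are slightly shifted, so I'll refine them with colour and GrabCut.

```bash
cat >> h.py <<'E'
M["tang"]=[B(-10,10,-17,17,34,58)]
def gc(im,m,grow=7):
    k=lambda n:np.ones((n,n),np.uint8); m=m.astype(np.uint8)
    g=np.full(m.shape,cv2.GC_BGD,np.uint8); g[cv2.dilate(m,k(2*grow+5))>0]=cv2.GC_BGD
    g[cv2.dilate(m,k(grow))>0]=cv2.GC_PR_BGD; g[m>0]=cv2.GC_PR_FGD; g[cv2.erode(m,k(5))>0]=cv2.GC_FGD
    ys,xs=np.nonzero(m); s=np.s_[max(ys.min()-20,0):ys.max()+20,max(xs.min()-20,0):xs.max()+20]
    gg=g[s].copy(); cv2.grabCut(np.ascontiguousarray(im[s][:,:,::-1]),gg,None,np.zeros((1,65)),np.zeros((1,65)),4,cv2.GC_INIT_WITH_MASK)
    o=np.zeros(m.shape,bool); o[s]=(gg==1)|(gg==3); return o
def redmask(im):
    h=cv2.cvtColor(im,cv2.COLOR_RGB2HSV); return ((h[...,1]>150)&(h[...,2]>90)&((h[...,0]<7)|(h[...,0]>173)))
def brass(im):
    h=cv2.cvtColor(im,cv2.COLOR_RGB2HSV).astype(int); return (h[...,0]>17)&(h[...,0]<28)&(h[...,1]>110)
E
python3 - <<'E'
from h import *
import pickle; o=pickle.load(open("o0.pkl","rb"))
for c in o:
    for n in("fence","corebox"): print(c,n,[(np.round(d["xy"]),round(d["p"],2),d["mask"].sum()) for d in o[c][n]])
    h=cv2.cvtColor(o[c]["im"],cv2.COLOR_RGB2HSV)
    rm=redmask(o[c]["im"]).astype(np.uint8); n,l,st,ce=cv2.connectedComponentsWithStats(rm)
    print("red",[(np.round(ce[i]),st[i,4]) for i in range(1,n) if st[i,4]>25])
    for d in o[c]["insert_a"]:
        m=d["mask"]; ring=(cv2.dilate(m.astype(np.uint8),np.ones((15,15)))>0)&~m
        print(np.round(d["xy"]),m.sum(),"hsv in",np.percentile(h[cv2.erode(m.astype(np.uint8),np.ones((5,5)))>0],[10,50,90],axis=0).round().tolist(),"ring",np.percentile(h[ring],[10,50,90],axis=0).round().tolist())
a=cv2.resize(o["side"]["im"][200:350,230:450,::-1],None,fx=3,fy=3);b=cv2.resize(o["top"]["im"][220:350,235:385,::-1],None,fx=3,fy=3)
c=np.zeros((600,800,3),np.uint8); 
a=cv2.resize(o["side"]["im"][210:330,235:435,::-1],None,fx=3,fy=3); b=cv2.resize(o["top"]["im"][225:325,240:350,::-1],None,fx=2.4,fy=2.4)
c[:360,:600]=a; c[360:600,:264]=b; 
d=cv2.resize(o["top"]["im"][240:330,415:485,::-1],None,fx=2.6,fy=2.6); c[362:596,300:482]=d
d=cv2.resize(o["side"]["im"][150:230,380:500,::-1],None,fx=2.5,fy=2.5); c[362:562,490:790]=d
cv2.imwrite("pics/crop2.png",c)
E
```

```text
top fence [(array([180., 265.]), 0.66, np.int64(335)), (array([306., 302.]), 0.62, np.int64(7126)), (array([383., 186.]), 0.37, np.int64(844)), (array([181., 303.]), 0.33, np.int64(276))]
top corebox [(array([314., 281.]), 0.75, np.int64(3900))]
red [(array([178., 263.]), np.int32(91)), (array([180., 306.]), np.int32(93))]
[426. 253.] 299 hsv in [[17.0, 145.0, 131.0], [17.0, 148.0, 189.0], [18.0, 151.0, 194.0]] ring [[13.0, 134.0, 117.0], [13.0, 137.0, 142.0], [14.0, 141.0, 147.0]]
[431. 302.] 330 hsv in [[17.0, 144.0, 130.0], [18.0, 147.0, 192.0], [18.0, 151.0, 195.0]] ring [[13.0, 134.0, 109.0], [13.0, 136.0, 146.0], [14.0, 140.0, 157.0]]
[470. 310.] 331 hsv in [[17.0, 145.0, 132.0], [17.0, 147.0, 192.0], [18.0, 151.0, 195.0]] ring [[13.0, 134.0, 124.0], [13.0, 136.0, 155.0], [14.0, 140.0, 162.0]]
[470. 256.] 338 hsv in [[17.0, 145.0, 96.0], [17.0, 148.0, 191.0], [18.0, 152.0, 195.0]] ring [[13.0, 134.0, 112.0], [13.0, 137.0, 143.0], [14.0, 140.0, 151.0]]
side fence [(array([306., 307.]), 0.61, np.int64(8018))]
side corebox [(array([334., 268.]), 0.83, np.int64(6359))]
red [(array([189., 358.]), np.int32(275)), (array([236., 392.]), np.int32(238))]
[448. 209.] 349 hsv in [[17.0, 141.0, 121.0], [18.0, 148.0, 188.0], [20.0, 151.0, 243.0]] ring [[13.0, 133.0, 151.0], [14.0, 135.0, 195.0], [16.0, 140.0, 210.0]]
[478. 195.] 403 hsv in [[17.0, 142.0, 142.0], [18.0, 147.0, 170.0], [19.0, 151.0, 240.0]] ring [[13.0, 133.0, 171.0], [14.0, 135.0, 204.0], [14.0, 138.0, 214.0]]
[399. 192.] 409 hsv in [[17.0, 140.0, 143.0], [18.0, 147.0, 183.0], [20.0, 150.0, 242.0]] ring [[13.0, 133.0, 165.0], [14.0, 135.0, 190.0], [14.0, 137.0, 198.0]]
[429. 169.] 364 hsv in [[17.0, 141.0, 140.0], [18.0, 148.0, 178.0], [19.0, 151.0, 241.0]] ring [[13.0, 26.0, 153.0], [14.0, 134.0, 189.0], [15.0, 137.0, 205.0]]
```

View pics/crop2.png

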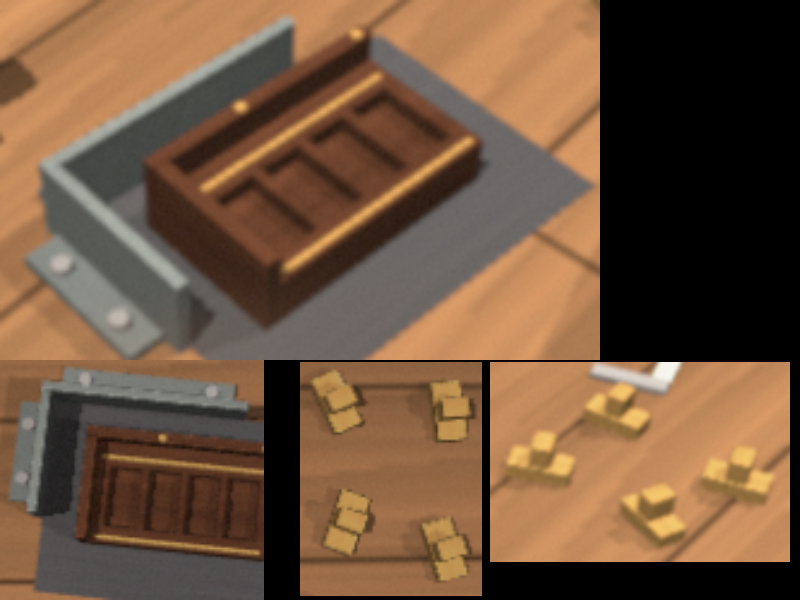

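The crop shows the fence in greenish grey on a purple-grey mat, with the box askew and about 25 mm out. All four inserts are separable from the wood by hue. Colour masks it is.

```bash
cat >> h.py <<'E'
def hsvf(im): return cv2.cvtColor(im.astype(np.float32)/255,cv2.COLOR_RGB2HSV)
def brassmask(im): h=hsvf(im); return (h[...,0]>31.5)&(h[...,0]<50)&(h[...,1]>.45)&(h[...,2]>.2)
def near(mask,uv,r):
    yy,xx=np.mgrid[:480,:640]; return mask&(np.hypot(xx-uv[0],yy-uv[1])<r)
def comp(mask,uv,r,mn=25):
    n,l,st,ce=cv2.connectedComponentsWithStats(mask.astype(np.uint8)); c=[(np.hypot(*(ce[i]-uv)),i) for i in range(1,n) if st[i,4]>=mn]
    return l==min(c)[1] if c and min(c)[0]<r else None
def cfit(ims,model,p,mask,h,z=0.,r=25,dyaw=(0,),cs=("top","side")):
    obs={}
    for c in cs:
        m=comp(mask(ims[c]),proj([p[0],p[1],z+h],c)[0],r)
        if m is not None: obs[c]=(m,None)
    return (np.round(fit(model,p,obs,z,dyaw),4),[fit(model,p,{c:obs[c]},z,dyaw).round(4) for c in obs])
def fencemask(im,c):
    f=im.astype(int); m=(f[...,1]-f[...,0]>3)&(f[...,2]-f[...,0]<f[...,1]-f[...,0]+3)
    roi=np.zeros(m.shape,bool); 
    if c=="top": roi[226:300,240:348]=1
    else: roi[212:330,238:338]=1
    return m&roi
E
python3 - <<'E'
from h import *
import pickle; o=pickle.load(open("o0.pkl","rb")); ims={c:o[c]["im"] for c in o}
for p in([.564,.359,164],[.455,.351,13]): print("clip",cfit(ims,"tang",p,redmask,.046,dyaw=(-10,10)))
for p in([.5883,-.2926,23],[.4637,-.2976,-21],[.4375,-.3978,15],[.577,-.4086,7]): print("ins",cfit(ims,"insert",p,brassmask,.02,dyaw=(-10,10)))
pic=[]
for c in ims:
    m=fencemask(ims[c],c); m=cv2.morphologyEx(m.astype(np.uint8),cv2.MORPH_CLOSE,np.ones((5,5)))>0; o[c]["fm"]=m
    b=ims[c].copy(); b[m]=[255,0,255]; b[brassmask(ims[c])]=[0,255,255];b[redmask(ims[c])]=[0,255,0]; pic.append(b[210:340,160:500,::-1])
cv2.imwrite("pics/m1.png",cv2.resize(np.vstack(pic),None,fx=2.3,fy=2.3))
print("fence",[fit("fence",[.62,.115,-5],{c:(o[c]["fm"],o[c]["corebox"][0]["mask"]) for c in cs}).round(4) for cs in(("top","side"),("top",),("side",))])
print("box",[fit("corebox",[.52,.014,-6],{c:(o[c]["corebox"][0]["mask"],o[c]["fm"]) for c in cs}).round(4) for cs in(("top","side"),("top",),("side",))])
E
```

```text
clip (array([  0.5633,   0.359 , 160.7379,   0.321 ]), [array([  0.5637,   0.3636, 159.4262,   0.3024]), array([  0.5682,   0.3572, 153.5698,   0.2943])])
clip (array([ 0.4536,  0.3496, 14.9904,  0.3977]), [array([0.4514, 0.3514, 0.9867, 0.3158]), array([ 0.4596,  0.3471, 34.0371,  0.4214])])
ins (array([ 0.5887, -0.2937, 25.4277,  0.1109]), [array([ 0.5867, -0.2937, 24.8171,  0.0726]), array([ 0.5909, -0.2952, 23.7708,  0.0641])])
ins (array([  0.4661,  -0.3   , -21.9273,   0.114 ]), [array([  0.4649,  -0.2996, -20.3785,   0.0904]), array([  0.4691,  -0.3018, -24.2085,   0.0907])])
ins (array([ 0.4371, -0.3996, 16.5431,  0.0978]), [array([ 0.4356, -0.3994, 16.7449,  0.056 ]), array([ 0.439 , -0.4009, 17.278 ,  0.0683])])
ins (array([ 0.5782, -0.4104,  3.7272,  0.1227]), [array([ 0.5769, -0.4102,  4.7649,  0.0853]), array([ 0.5813, -0.4126,  6.2753,  0.0956])])
fence [array([ 0.6252,  0.131 , -7.0368,  0.7975]), array([ 6.16800e-01,  5.81000e-02, -5.89523e+01,  8.85700e-01]), array([ 0.6245,  0.1307, -6.8995,  0.6778])]
box [array([ 0.52  ,  0.0136, -5.7439,  0.039 ]), array([ 0.5187,  0.0141, -6.109 ,  0.0213]), array([ 0.523 ,  0.0119, -5.7475,  0.0137])]
```

View pics/m1.png

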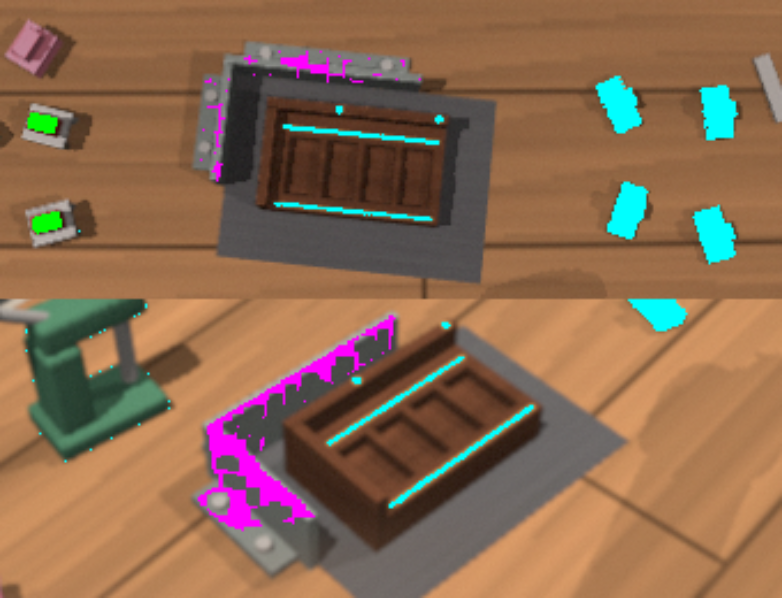

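Brass and box fits agree between cameras, apart from a systematic offset of about 4 mm in x that I'll average out. For the fence I'll use an edge fit.

```bash
cat >> h.py <<'E'
def redmask(im): h=hsvf(im); return (h[...,1]>.6)&(h[...,2]>.15)&((h[...,0]<14)|(h[...,0]>350))
L=np.array([[10,10],[10,-210],[0,-210],[0,0],[-130,0],[-130,10],[10,10]])/1000.
def edgefit(ims,p0,cs=("top","side"),P=L,z=.066):
    pts=np.vstack([a+(b-a)*np.linspace(0,1,60)[:,None] for a,b in zip(P[:-1],P[1:])]); G={}
    for c in cs:
        g=cv2.GaussianBlur(cv2.cvtColor(ims[c],cv2.COLOR_RGB2GRAY).astype(np.float32),(0,0),.7)
        G[c]=cv2.GaussianBlur(np.minimum(np.hypot(cv2.Sobel(g,5,1,0),cv2.Sobel(g,5,0,1)),120),(0,0),.8)
    def cost(p):
        a=np.deg2rad(p[2]); R=np.array([[np.cos(a),-np.sin(a)],[np.sin(a),np.cos(a)]]); w=np.c_[pts@R.T+p[:2],np.full(len(pts),z)]
        return -sum(cv2.remap(G[c],*[q[None].astype(np.float32) for q in proj(w,c).T],cv2.INTER_LINEAR).mean() for c in cs)/len(cs)
    best=min(((cost(np.array(p0)+[i*.003,j*.003,k*1.]),i,j,k) for i in range(-5,6) for j in range(-5,6) for k in range(-4,5)))
    q0=np.array(p0)+[best[1]*.003,best[2]*.003,best[3]]
    r=minimize(cost,q0,method="Nelder-Mead",options=dict(initial_simplex=[q0,q0+[.002,0,0],q0+[0,.002,0],q0+[0,0,.7]],xatol=1e-4,fatol=1e-3)); return np.r_[r.x,r.fun].round(4)
E
python3 - <<'E'
from h import *
import pickle; o=pickle.load(open("o0.pkl","rb")); ims={c:o[c]["im"] for c in o}
print(ground([249.3,265],"side",.066),ground([256.5,234.8],"top",.066))
for cs in(("top","side"),("top",),("side",)): print(edgefit(ims,[.61,.121,-5],cs))
for p in([.564,.359,164],[.455,.351,13]): print("clip",cfit(ims,"tang",p,redmask,.046,dyaw=(-10,10)))
E
```

```text
[0.63549846 0.15237975] [0.63176156 0.15581084]
[  0.6207   0.1386  -4.4357 -70.5863]
[  0.6249   0.1445  -6.2084 -88.9256]
[  0.6306   0.1329  -7.6026 -68.673 ]
clip (array([  0.563 ,   0.3588, 161.7093,   0.2708]), [array([  0.5618,   0.3589, 159.5397,   0.1982]), array([  0.5675,   0.3566, 153.5547,   0.2613])])
clip (array([ 0.4534,  0.3501, 17.4002,  0.3599]), [array([0.4516, 0.3517, 4.426 , 0.2665]), array([ 0.459 ,  0.3473, 34.7415,  0.3935])])
```

```bash
python3 -m creep '.0405 .047 0 -3 .087;.0405 .047 0 -3 .087;.0405 .047 0 -3 .087;.0405 .047 0 -3 .087;.0405 .047 0 -3 .087;.0405 .047 0 -3 .087;.0405 .047 0 -3 .087' ; python3 -m creep '-.003 .0535 0 0 .087;-.003 .0535 0 0 .087;-.003 .0535 0 0 .087;-.003 .0535 0 0 .087;-.003 .0535 0 0 .087;-.003 .0535 0 0 .087;0 0 0 0 .087'; python3 -m creep '0 0 -.05 0 .087;0 0 -.05 0 .087;0 0 -.05 0 .087;0 0 -.03 0 .087;0 0 -.02 0 .087;0 0 0 0 .087'; python3 -c "
from cell import get_obs;print(get_obs()['qpos'].round(1))"
```

```text
time_s: 1.78
tool_pos: [0.4516, -0.2977, 0.223]
tool_rot: [179.9, -0.0, -6.2]
force: [0.7, -0.8, -0.9]
grip_width: 0.0868
grasp_force: 0.0
time_s: 2.65
tool_pos: [0.4323, 0.0262, 0.2232]
tool_rot: [180.0, -0.1, -5.6]
force: [-0.6, -0.3, -0.1]
grip_width: 0.0872
grasp_force: 0.0
time_s: 3.4
tool_pos: [0.4311, 0.021, 0.0213]
tool_rot: [-180.0, 0.2, -6.2]
force: [0.0, 0.1, -0.1]
grip_width: 0.0869
grasp_force: 0.0
[  32.7    7.   -40.2  123.8    5.7   51.2 -107. ]
```

```bash
python3 -m creep '.005 -.0005 -.003 0 .087;.008 -.0008 0 0 .087;.006 -.0006 0 0 .087;.005 -.0005 0 0 .087;.005 -.0005 0 0 .087;.005 -.0005 0 0 .087;.005 -.0005 0 0 .087' ; for i in 1; do python3 -m creep '.004 -.0004 0 0 .087;.004 -.0004 0 0 .087;.003 -.0003 0 0 .087;.003 -.0003 0 0 .087'; done
```

```text
time_s: 4.28
tool_pos: [0.4689, 0.018, 0.0194]
tool_rot: [179.9, 0.4, -6.1]
force: [-8.8, 0.7, 6.3]
grip_width: 0.0873
grasp_force: 4.1
time_s: 4.78
tool_pos: [0.481, 0.0168, 0.0191]
tool_rot: [179.9, 0.6, -6.1]
force: [-16.2, 2.1, 13.2]
grip_width: 0.0869
grasp_force: 8.2
```

```bash
cat >> h.py <<'E'
def boxpose(ims=None):
    out=[];
    for c in("top","side"):
        if ims is None or c not in ims: im=cams.read_camera(c)
        d=finder.masks_of("corebox",c)
        if not d: out.append(None); continue
        out.append(fit("corebox",[.535,.03,-6],{c:(d[0]["mask"],None)}).round(4))
    return out
E
python3 - <<'E'
from h import *
print(boxpose()); im=cams.read_camera("side"); t=cams.read_camera("top")
c=np.zeros((600,800,3),np.uint8); c[:390]=cv2.resize(im[170:365,200:600,::-1],(800,390)); c[390:,:315]=cv2.resize(t[220:325,240:397,::-1],(315,210)); cv2.imwrite("pics/p1.png",c)
E
```

```text
[array([ 0.5511,  0.0105, -6.4637,  0.5709]), array([ 0.5555,  0.0095, -6.1   ,  0.4953])]
```

View pics/p1.png

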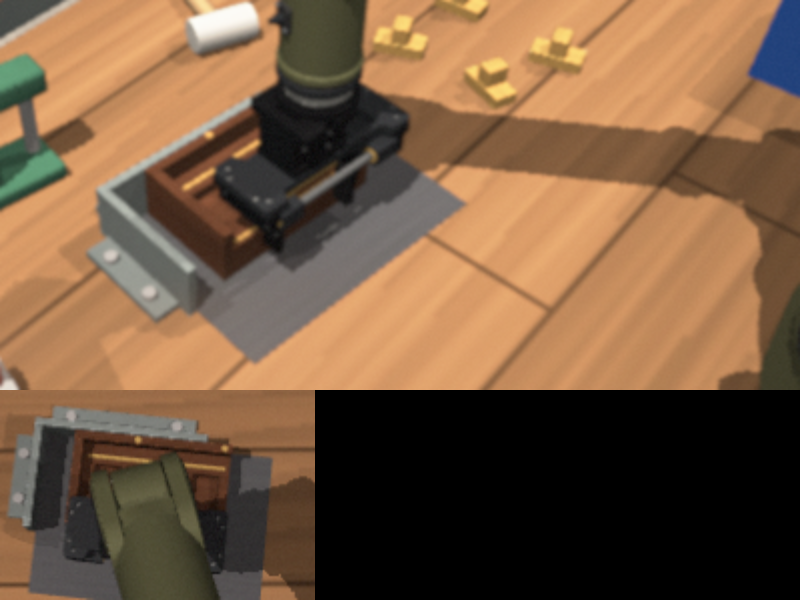

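The side crop shows the box now against the far wall (rim along the wall at (150–260, 90–180)), still about 35 mm from the end wall. Next I push the −y face.

```bash
python3 -m creep '-.015 .0015 0 0 .087;0 0 .05 0 .087;0 0 .05 0 .087;0 0 .03 9 .087;.01 -.03 0 9 .087;.01 -.03 0 9 .087;.01 -.03 0 9 .087;.012 -.03 0 9 .087'; python3 -m creep '.01 -.023 0 9 .087;.01 0 0 9 .087;.01 0 0 9 .087;0 0 0 9 .087;0 0 0 9 .087;0 0 -.05 0 .087;0 0 -.05 0 .087;0 0 0 0 .087'; python3 -m creep '0 0 -.02 0 .087;0 0 -.01 0 .087;0 0 0 0 .087'
```

```text
time_s: 6.08
tool_pos: [0.5132, -0.1031, 0.1502]
tool_rot: [179.9, -0.1, 39.2]
force: [0.2, -0.0, -0.0]
grip_width: 0.0875
grasp_force: 0.0
time_s: 7.08
tool_pos: [0.5394, -0.1245, 0.0466]
tool_rot: [-179.6, -0.1, 83.9]
force: [-0.5, -0.6, 0.2]
grip_width: 0.087
grasp_force: 0.0
time_s: 7.45
tool_pos: [0.5425, -0.125, 0.0196]
tool_rot: [-180.0, 0.0, 83.9]
force: [-0.3, 0.2, -0.0]
grip_width: 0.0865
grasp_force: 0.0
```

```bash
python3 -m creep '.0015 .015 0 0 .087;.0008 .008 0 0 .087;.0006 .006 0 0 .087;.0006 .006 0 0 .087;.0006 .006 0 0 .087;.0006 .006 0 0 .087'; python3 -m creep '.0005 .005 0 0 .087;.0004 .004 0 0 .087;.0003 .003 0 0 .087'; python3 -m creep '.0003 .003 0 0 .087;.0003 .003 0 0 .087'
```

```text
time_s: 8.2
tool_pos: [0.5474, -0.0812, 0.0204]
tool_rot: [179.9, 0.3, 83.8]
force: [-1.3, -6.0, 3.4]
grip_width: 0.0874
grasp_force: 3.3
time_s: 8.57
tool_pos: [0.5487, -0.0689, 0.0203]
tool_rot: [179.9, 0.2, 83.8]
force: [-0.4, -5.6, 3.0]
grip_width: 0.0869
grasp_force: 3.2
time_s: 8.82
tool_pos: [0.549, -0.0662, 0.0204]
tool_rot: [180.0, 0.5, 83.7]
force: [-2.0, -16.1, 4.6]
grip_width: 0.087
grasp_force: 7.5
```

```bash
python3 -m creep '.0002 .002 0 0 .087;0 0 0 0 .087'; python3 -m creep '-.002 -.02 0 0 .087;-.002 -.03 .03 0 .087;-.01 -.05 .05 0 .087;0 -.06 .05 0 .087;0 -.06 .03 0 .087;0 -.06 0 0 .087;0 0 0 0 .087'; python3 - <<'E'
from h import *
ims={}
b=[]
for c in("top","side"):
    ims[c]=cams.read_camera(c); d=finder.masks_of("corebox",c); fm=finder.masks_of("fence",c)
    b.append(fit("corebox",[.555,.045,-6],{c:(d[0]["mask"],None)}).round(4))
print(b)
import pickle; pickle.dump(ims,open("i1.pkl","wb"))
for cs in(("top","side"),("top",),("side",)): print(edgefit(ims,[.624,.14,-6],cs))
c=np.zeros((600,800,3),np.uint8); c[:400]=cv2.resize(ims["side"][200:333,230:430,::-1],(600,400)).copy() if 0 else np.pad(cv2.resize(ims["side"][200:333,230:430,::-1],(600,400)),((0,0),(0,200),(0,0))); c[400:,:300]=cv2.resize(ims["top"][225:325,240:390,::-1],(300,200)); cv2.imwrite("pics/p2.png",c)
E
```

```text
time_s: 9.07
tool_pos: [0.5489, -0.066, 0.0203]
tool_rot: [180.0, 0.5, 83.6]
force: [-2.7, -14.4, 4.0]
grip_width: 0.0871
grasp_force: 7.3
time_s: 9.95
tool_pos: [0.5345, -0.3225, 0.1611]
tool_rot: [-180.0, 0.1, 83.3]
force: [1.0, -0.0, -0.3]
grip_width: 0.0866
grasp_force: 0.0
[array([ 0.5549,  0.0432, -6.3504,  0.0187]), array([ 0.5589,  0.0381, -6.5539,  0.0924])]
[  0.6268   0.1442  -7.1021 -92.1134]
[  0.6252   0.1445  -6.4175 -89.6991]
[  0.6246   0.1437  -8.1307 -97.8041]
```

View pics/p2.png

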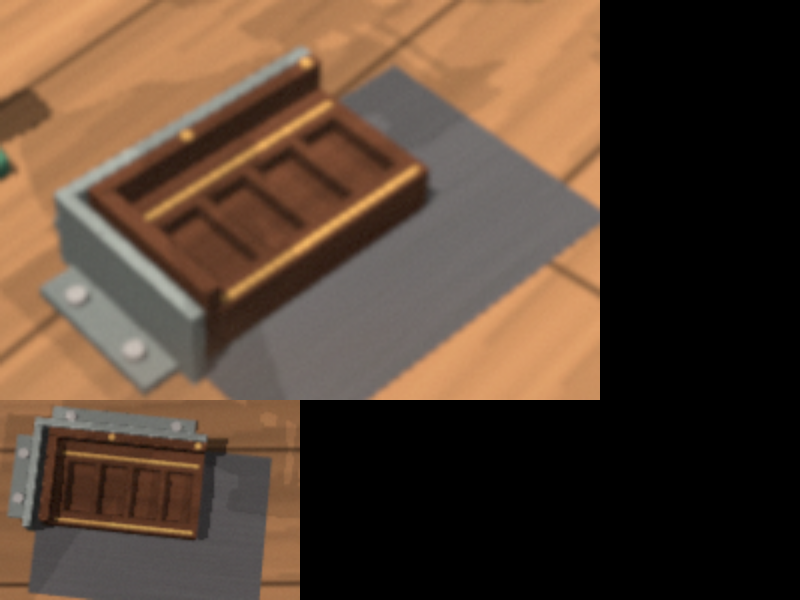

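The side crop looks seated, but in the top view there's a dark strip at the end wall near (48,480). I'll check it magnified.

```bash
python3 - <<'E'
from h import *
import pickle; ims=pickle.load(open("i1.pkl","rb"))
a=cv2.resize(ims["top"][228:298,250:300,::-1],None,fx=8,fy=8,interpolation=cv2.INTER_CUBIC)
b=cv2.resize(ims["side"][255:330,245:305,::-1],None,fx=6.5,fy=6.5,interpolation=cv2.INTER_CUBIC)
c=np.zeros((600,800,3),np.uint8); c[:560,:400]=a; c[:488,405:795]=b; cv2.imwrite("pics/p3.png",np.clip(c*1.6,0,255).astype(np.uint8))
E
```

```text
(no output)
```

View pics/p3.png

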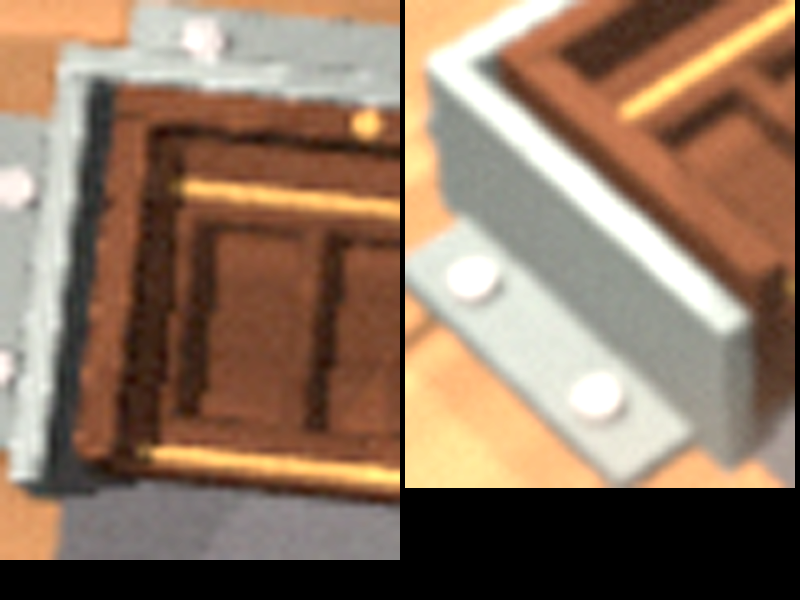

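The magnified view shows a real gap of about 3 px (~8 mm) at the end wall (top crop x≈85–105); the far wall is flush. The outer finger of the wide-open gripper must have met the end of the far wall. I'll push again with a narrow opening.

```bash
python3 -m creep '0 .05 0 0 .04;0 .05 0 0 .04;0 .05 -.02 0 .04;0 .04 -.05 0 .04;0 0 -.05 0 .04;0 0 -.021 0 .04;0 0 0 0 .04'; python3 -m creep '.003 .03 0 0 .04;.001 .015 0 0 .04;.0006 .006 0 0 .04;.0004 .004 0 0 .04;.0004 .004 0 0 .04;.0004 .004 0 0 .04;0 0 0 0 .04'
```

```text
time_s: 11.12
tool_pos: [0.5356, -0.1265, 0.0207]
tool_rot: [-179.9, -0.0, 83.9]
force: [-1.0, -0.2, 0.2]
grip_width: 0.0405
grasp_force: 0.0
time_s: 12.0
tool_pos: [0.5422, -0.0645, 0.0215]
tool_rot: [180.0, 0.1, 83.8]
force: [0.5, -2.0, 0.8]
grip_width: 0.04
grasp_force: 0.9
```

```bash
python3 -m creep '.0003 .003 0 0 .04;.0003 .003 0 0 .04;.0003 .003 0 0 .04'; python3 -m creep '.0002 .002 0 0 .04;.0002 .002 0 0 .04;0 0 0 0 .04';  python3 -m creep '.0002 .002 0 0 .04;0 0 0 0 .04'
```

```text
time_s: 12.38
tool_pos: [0.5431, -0.0558, 0.0215]
tool_rot: [180.0, 0.1, 83.8]
force: [-0.6, -5.2, 0.8]
grip_width: 0.0399
grasp_force: 2.4
time_s: 12.75
tool_pos: [0.543, -0.0555, 0.0215]
tool_rot: [-180.0, 0.4, 83.8]
force: [-1.8, -12.9, 2.7]
grip_width: 0.0401
grasp_force: 6.2
time_s: 13.0
tool_pos: [0.543, -0.0555, 0.0215]
tool_rot: [-180.0, 0.5, 83.7]
force: [-3.1, -15.2, 2.9]
grip_width: 0.0401
grasp_force: 7.9
```

```bash
python3 -m creep '-.002 -.02 0 0 .06;-.001 -.01 .05 -6 .087;-.01 0 .05 -10 .087;-.015 .02 .03 -10 .087;-.015 .03 0 -10 .087;-.015 .03 0 -10 .087;-.015 .03 0 -10 .087;-.01 .03 0 -10 .087'; python3 -m creep '0 .007 0 -10 .087;0 0 0 -10 .087;0 0 0 -4 .087;0 0 -.05 0 .087;0 0 -.05 0 .087;0 0 -.03 0 .087;0 0 0 0 .087'
```

```text
time_s: 14.0
tool_pos: [0.4597, 0.0643, 0.1513]
tool_rot: [-179.9, -0.0, 17.7]
force: [0.8, 0.9, 0.3]
grip_width: 0.0867
grasp_force: 0.0
time_s: 14.88
tool_pos: [0.458, 0.07, 0.0195]
tool_rot: [-179.9, 0.3, -6.0]
force: [0.7, 0.4, 0.3]
grip_width: 0.0871
grasp_force: 0.0
```

```bash
python3 -m creep '.01 -.001 0 0 .087;.006 -.0006 0 0 .087;.004 -.0004 0 0 .087;.003 -.0003 0 0 .087;0 0 0 0 .087'
```

```text
time_s: 15.5
tool_pos: [0.4839, 0.066, 0.0217]
tool_rot: [180.0, -0.0, -6.1]
force: [-0.0, 0.6, -0.9]
grip_width: 0.0871
grasp_force: 0.0
```

```bash
python3 -m creep '.002 -.0002 0 0 .087;.002 -.0002 0 0 .087;.002 -.0002 0 0 .087;0 0 0 0 .087'; python3 -m creep '.002 -.0002 0 0 .087;.001 -.0001 0 0 .087;0 0 0 0 .087'
```

```text
time_s: 16.0
tool_pos: [0.4862, 0.0656, 0.0208]
tool_rot: [179.9, 0.4, -6.1]
force: [-9.4, 0.1, 7.0]
grip_width: 0.0869
grasp_force: 4.2
time_s: 16.38
tool_pos: [0.4863, 0.0656, 0.0204]
tool_rot: [179.8, 0.8, -6.1]
force: [-15.6, 1.8, 12.2]
grip_width: 0.087
grasp_force: 7.8
```

```bash
python3 -m creep '-.012 .001 0 0 .087;0 0 .05 0 .087;0 -.03 .05 0 .087;0 -.06 .03 0 .087;0 -.06 0 0 .087;0 -.06 0 0 .087;0 -.06 0 0 .087;0 -.06 0 0 .087'; python3 - <<'E'
from h import *
import pickle
ims={};R={"top":[],"side":[]}
for c in("top","side"):
    ims[c]=cams.read_camera(c); d=finder.masks_of("corebox",c)[0]
    R[c].append(("box",fit("corebox",[.556,.05,-6],{c:(d["mask"],None)}).round(4)))
    # box top outer edge & fence edges
    R[c].append(("fence",edgefit(ims,[.625,.143,-6],(c,))))
    for n in("clip_a",):
        for q in finder.masks_of(n,c):
            for p in([.564,.359,164],[.455,.351,13]):
                if np.hypot(*(q["xy"]-proj([p[0],p[1],.035],c)[0]))<12:
                    R[c].append(("clip",fit("clip",p,{c:(q["mask"],None)},dyaw=(0,-10,10)).round(4)))
pickle.dump(ims,open("i2.pkl","wb"))
for c in R:
    for r in R[c]: print(c,*r)
for p in([.564,.359,164],[.455,.351,13]): print("clipRed",cfit(ims,"tang",p,redmask,.046,dyaw=(-10,10)))
a=cv2.resize(ims["top"][228:298,250:350,::-1],None,fx=6,fy=6,interpolation=cv2.INTER_CUBIC)
c=np.zeros((600,800,3),np.uint8); c[:420,:600]=a
for i,uv in enumerate(([178,264],[180,306])): c[425:600,i*180:i*180+175]=cv2.resize(ims["top"][uv[1]-17:uv[1]+18,uv[0]-17:uv[0]+18,::-1],(175,175))
for i,uv in enumerate(([190,362],[237,398])): c[425:600,360+i*180:i*180+535]=cv2.resize(ims["side"][uv[1]-25:uv[1]+25,uv[0]-25:uv[0]+25,::-1],(175,175))
cv2.imwrite("pics/p4.png",np.clip(c*1.4,0,255).astype(np.uint8))
E
```

```text
time_s: 17.38
tool_pos: [0.4808, -0.262, 0.1499]
tool_rot: [179.9, -0.1, -6.1]
force: [0.6, -0.4, -0.4]
grip_width: 0.0867
grasp_force: 0.0
top box [ 0.5557  0.0532 -6.1178  0.0159]
top fence [  0.6189   0.1321  -8.9154 -87.6288]
top clip [5.616000e-01 3.589000e-01 1.611907e+02 1.168000e-01]
top clip [ 0.4541  0.3506 11.3712  0.1569]
side box [ 0.5591  0.0411 -6.1485  0.1278]
side fence [  0.6263   0.1459  -6.6565 -92.423 ]
side clip [ 0.4582  0.3497 16.4294  0.1719]
side clip [5.672000e-01 3.581000e-01 1.655701e+02 6.690000e-02]
clipRed (array([  0.5627,   0.3585, 160.7305,   0.2827]), [array([  0.5617,   0.3584, 161.6196,   0.2149]), array([  0.5675,   0.3567, 153.6698,   0.2742])])
clipRed (array([ 0.4536,  0.3495, 17.7984,  0.3584]), [array([0.4517, 0.351 , 4.1709, 0.2737]), array([ 0.4587,  0.3479, 33.3717,  0.3848])])
```

View pics/p4.png

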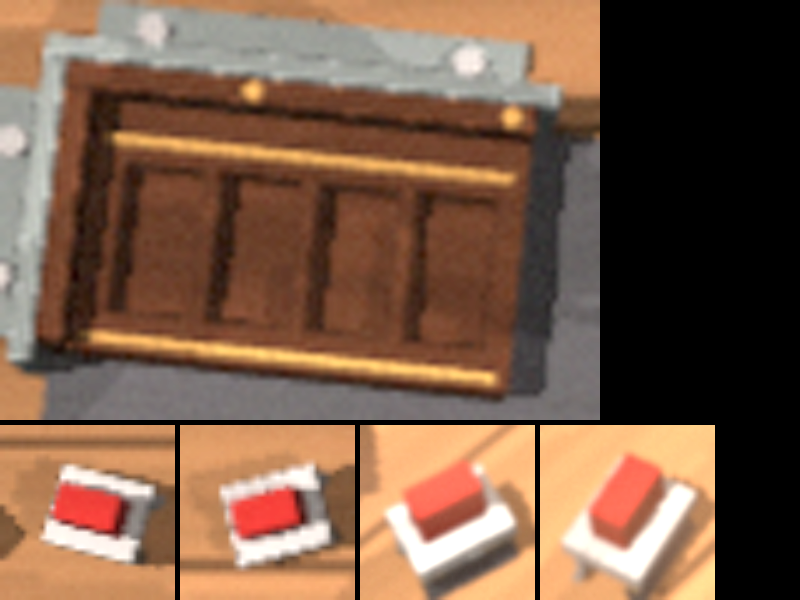

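Now the box rims are flush with both walls in the top crop: the light wall strips meet the brown rim along x≈65 and y≈75. The clip tangs are clearly visible. The contact readings match the top camera to under 1 mm, so I'll use the top-camera values. Next I grasp clip 1.

```bash
python3 -m creep '.007 .0565 .005 9.9 .06;.007 .0565 .005 9.9 .06;.007 .0565 0 9.9 .06;.007 .0565 0 9.9 .06;.007 .0565 0 9.9 .06;.007 .0565 0 9.9 .06;.007 .0565 0 9.9 .06;.007 .0565 0 9.9 .06' 40; python3 -m creep '.008 .0565 0 0 .06;.008 .0565 0 0 .06;.008 .056 0 0 .06;0 0 0 0 .06;0 0 -.04 0 .06;0 0 -.03 0 .06;0 0 0 0 .06'; python3 - <<'E'
from h import *
print(get_obs()["qpos"].round(1))
for c in("top","side"):
    im=cams.read_camera(c)
    for q in finder.masks_of("clip_a",c):
        for p in([.562,.359,163],[.4541,.351,13.5]):
            if np.hypot(*(q["xy"]-proj([p[0],p[1],.035],c)[0]))<15: print(c,q["p"],fit("clip",p,{c:(q["mask"],None)},dyaw=(0,-10,10)).round(4))
E
```

```text
time_s: 18.68
tool_pos: [0.5359, 0.1957, 0.1601]
tool_rot: [179.9, -0.0, 73.6]
force: [1.2, 0.6, -0.3]
grip_width: 0.0599
grasp_force: 0.0
time_s: 19.55
tool_pos: [0.5586, 0.36, 0.0873]
tool_rot: [-179.8, 0.2, 73.2]
force: [0.8, -0.3, 0.2]
grip_width: 0.0602
grasp_force: 0.0
[  0.9  34.6 -49.9  88.1  27.4  70.5 -70.3]
top 0.57 [  0.4402   0.3721 -14.2955   0.7757]
side 0.98 [ 0.4565  0.3503 14.7055  0.1112]
side 0.88 [  0.5634   0.3585 165.0558   0.4088]
```

```bash
python3 -m creep '.003 -.001 -.03 0 .06;0 0 -.015 0 .06;0 0 -.006 0 .06;0 0 0 0 .015;0 0 0 0 .015;0 0 0 0 .015;0 0 0 0 .015' 40
```

```text
time_s: 20.62
tool_pos: [0.5639, 0.3604, 0.0389]
tool_rot: [180.0, -0.0, 73.1]
force: [0.3, -0.1, -0.2]
grip_width: 0.028
grasp_force: 0.0
```

```bash
python3 -m creep '0 0 -.002 0 .015;0 0 0 0 .015;0 0 0 0 .015;0 0 0 0 .015' 40;python3 -m creep '0 0 .04 0 .015;0 0 .05 0 .015;0 0 .03 0 .015;0 0 0 0 .015'
```

```text
time_s: 21.12
tool_pos: [0.5639, 0.3606, 0.037]
tool_rot: [180.0, -0.0, 73.1]
force: [-1.2, -0.2, 6.7]
grip_width: 0.0196
grasp_force: 39.8
time_s: 21.62
tool_pos: [0.5646, 0.3609, 0.1579]
tool_rot: [179.9, -0.1, 73.1]
force: [-0.2, 0.9, -2.3]
grip_width: 0.0194
grasp_force: 39.8
```

```bash
python3 -m creep '.0082 -.0523 0 2 .015;.0082 -.0523 0 2 .015;.0082 -.0523 0 2 .015;.0082 -.0523 0 2 .015;.0082 -.0523 0 2 .015;.0082 -.0523 0 .8 .015;0 0 0 0 .015'; python3 -m creep '0 0 -.03 0 .015;0 0 -.012 0 .015;0 0 0 0 .015;0 0 0 0 .015'
```

```text
time_s: 22.5
tool_pos: [0.6125, 0.0379, 0.1527]
tool_rot: [-179.8, 0.2, 83.3]
force: [-0.3, -0.4, -2.9]
grip_width: 0.0194
grasp_force: 39.8
time_s: 23.0
tool_pos: [0.6132, 0.0471, 0.1149]
tool_rot: [180.0, -0.0, 83.9]
force: [1.2, 0.2, -2.2]
grip_width: 0.0194
grasp_force: 39.8
```

```bash
python3 -m creep '.0007 0 -.008 0 .015;0 0 -.004 0 .015;0 0 -.004 0 .015;0 0 -.004 0 .015'; python3 -m creep '0 0 -.004 0 .015;0 0 -.004 0 .015'; python3 -m creep '0 0 -.004 0 .015;0 0 -.004 0 .015'
```

```text
time_s: 23.5
tool_pos: [0.6139, 0.0464, 0.0944]
tool_rot: [180.0, -0.0, 83.9]
force: [0.6, 0.4, -0.3]
grip_width: 0.0197
grasp_force: 39.8
time_s: 23.75
tool_pos: [0.6152, 0.0467, 0.0894]
tool_rot: [179.8, 0.0, 83.9]
force: [-0.3, -0.1, 13.3]
grip_width: 0.0196
grasp_force: 39.9
time_s: 24.0
tool_pos: [0.6153, 0.0464, 0.0795]
tool_rot: [179.8, -0.0, 83.8]
force: [2.3, -0.5, 5.0]
grip_width: 0.0197
grasp_force: 39.9
```

```bash
python3 -m creep '0 0 -.003 0 .015;0 0 0 0 .015'; python3 -m creep '0 0 -.003 0 .015;0 0 0 0 .015'
```

```text
time_s: 24.25
tool_pos: [0.6153, 0.0464, 0.0788]
tool_rot: [179.8, 0.0, 83.8]
force: [-3.3, -1.8, 19.7]
grip_width: 0.0195
grasp_force: 39.9
time_s: 24.5
tool_pos: [0.6153, 0.0464, 0.0787]
tool_rot: [179.8, 0.2, 83.9]
force: [-9.3, -4.6, 36.2]
grip_width: 0.0197
grasp_force: 40.0
```

```bash
python3 -m creep '0 0 .004 0 .015;0 0 0 0 .05;0 0 0 0 .05;0 0 .03 0 .05;0 0 .05 0 .05;-.025 .04 .01 3 .05;-.026 .048 0 3 .05;-.026 .05 0 3 .05' ; python3 -m creep '-.026 .052 0 3 .05;-.026 .052 0 3 .05;-.026 .052 0 3 .05;-.006 .01 -.02 1.7 .06;0 0 -.05 0 .06;0 0 0 0 .06'; python3 - <<'E'
from h import *
for c in("top","side"):
    im=cams.read_camera(c)
    for q in finder.masks_of("clip_a",c): print(c,round(q["p"],2),np.round(q["xy"]))
    cv2.imwrite(f"pics/p5{c}.png",im[:,:,::-1])
    for n in ("corebox",):
        d=finder.masks_of(n,c)
        if d: print(n,fit("corebox",[.556,.052,-6],{c:(d[0]["mask"],None)}).round(4))
E
```

```text
time_s: 25.5
tool_pos: [0.5346, 0.1851, 0.1651]
tool_rot: [-179.8, 0.0, 92.9]
force: [0.2, 0.6, -0.5]
grip_width: 0.0499
grasp_force: 0.0
time_s: 26.25
tool_pos: [0.4498, 0.3469, 0.0917]
tool_rot: [-179.5, 0.2, 103.6]
force: [-0.9, -0.2, 1.0]
grip_width: 0.0598
grasp_force: 0.0
top 0.66 [175. 228.]
top 0.56 [297. 242.]
corebox [ 0.556  0.052 -6.     1.   ]
side 0.98 [238. 402.]
side 0.91 [150. 406.]
side 0.89 [149. 343.]
side 0.79 [296. 240.]
corebox [ 0.5587  0.0409 -6.0381  0.1815]
```

View pics/p5side.png

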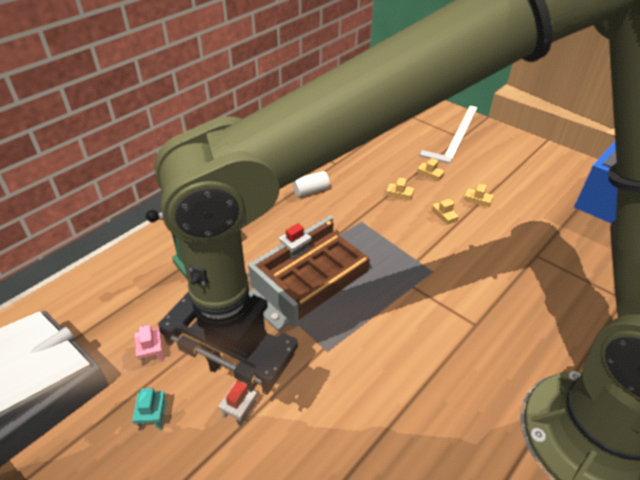

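Clip 1 sits down on the far wall at (296,238). Now clip 2, whose tang is at (237,393).

```bash
python3 -m creep '.003 .003 -.03 0 .06;0 0 -.01 0 .06;0 0 0 0 .06'
```

```text
time_s: 26.92
tool_pos: [0.4554, 0.3532, 0.0565]
tool_rot: [-180.0, 0.0, 103.6]
force: [-0.5, -0.6, 0.4]
grip_width: 0.06
grasp_force: 0.0
```

```bash
python3 -m creep '-.001 -.002 -.014 0 .06;0 0 -.005 0 .04;0 0 0 0 .015;0 0 0 0 .015;0 0 0 0 .015;0 0 0 0 .015;0 0 0 0 .015' 40
```

```text
time_s: 27.8
tool_pos: [0.4545, 0.3516, 0.0376]
tool_rot: [180.0, -0.0, 103.6]
force: [-0.7, -0.5, 1.4]
grip_width: 0.0199
grasp_force: 40.0
```

```bash
python3 -m creep '0 0 .06 0 .015;0 0 .06 0 .015;.016 -.0285 0 10 .015;.016 -.0285 0 10 .015;.016 -.0285 0 10 .015;.016 -.0285 0 10 .015;.016 -.0285 0 10 .015;.016 -.0285 0 10 .015'; python3 -m creep '.0155 -.029 0 10 .015;0 0 0 0.2 .015;0 0 -.03 0 .015;0 0 -.012 0 .015;0 0 0 0 .015;0 0 0 0 .015'; python3 -c "
from cell import get_obs;print(get_obs()['qpos'].round(1))"
```

```text
time_s: 28.8
tool_pos: [0.5509, 0.179, 0.157]
tool_rot: [-180.0, -0.0, 163.9]
force: [0.4, 0.7, -1.7]
grip_width: 0.0198
grasp_force: 40.0
time_s: 29.55
tool_pos: [0.5664, 0.1522, 0.1163]
tool_rot: [180.0, 0.1, 173.8]
force: [-0.1, 0.5, -2.7]
grip_width: 0.0198
grasp_force: 40.0
[ 37.7  34.3 -72.9  98.2  34.2  73.5  41.1]
```

```bash
python3 -m creep '0 -.0005 -.01 0 .015;0 0 -.004 0 .015;0 0 -.004 0 .015;0 0 -.004 0 .015'; python3 -m creep '0 0 -.004 0 .015;0 0 -.004 0 .015'; python3 -m creep '0 0 -.004 0 .015;0 0 -.004 0 .015;0 0 0 0 .015'
```

```text
time_s: 30.05
tool_pos: [0.5665, 0.1521, 0.0938]
tool_rot: [179.9, 0.1, 173.8]
force: [-0.5, 2.5, 0.8]
grip_width: 0.02
grasp_force: 40.0
time_s: 30.3
tool_pos: [0.5673, 0.1531, 0.0874]
tool_rot: [179.8, 0.2, 173.8]
force: [0.0, 3.1, 4.7]
grip_width: 0.0194
grasp_force: 40.0
time_s: 30.68
tool_pos: [0.5675, 0.1531, 0.0793]
tool_rot: [179.8, 0.2, 173.8]
force: [-0.6, 2.6, 5.8]
grip_width: 0.0196
grasp_force: 40.0
```

```bash
python3 -m creep '0 0 -.003 0 .015;0 0 0 0 .015'; python3 -m creep '0 0 -.002 0 .015;0 0 0 0 .015'; python3 -m creep '0 0 .004 0 .015;0 0 0 0 .05;0 0 0 0 .05;0 0 .03 0 .05;0 0 .05 0 .05;-.02 -.04 .02 -10 .06;-.02 -.055 0 -10 .06;-.01 -.06 0 -10 .06'
```

```text
time_s: 30.92
tool_pos: [0.5675, 0.1531, 0.0793]
tool_rot: [179.9, 0.2, 173.8]
force: [-6.4, -1.0, 24.9]
grip_width: 0.0199
grasp_force: 40.0
time_s: 31.18
tool_pos: [0.5676, 0.1531, 0.0792]
tool_rot: [180.0, 0.2, 173.8]
force: [-10.9, -3.6, 38.0]
grip_width: 0.0197
grasp_force: 40.0
time_s: 32.17
tool_pos: [0.5145, -0.0061, 0.1757]
tool_rot: [-179.9, -0.0, 143.5]
force: [1.7, -0.7, 1.3]
grip_width: 0.0594
grasp_force: 0.0
```

```bash
cat >> h.py <<'E'
INS=dict(A=[.5867,-.2937,24.5],B=[.4649,-.2996,-21.5],C=[.4356,-.3994,16.7],D=[.577,-.4102,5.5])
def inserts(keys="ABCD",dump=None):
    ims={c:cams.read_camera(c) for c in("top","side")}
    for k in keys:
        p=INS[k]
        for c in ims:
            m=comp(brassmask(ims[c]),proj([p[0],p[1],.02],c)[0],20)
            if m is not None and m.sum()>150: r=fit("insert",p,{c:(m,None)},0.,(-8,8)); print(k,c,r.round(4))
            else: print(k,c,"none")
    return ims
E
python3 - <<'E'
from h import *
ims=inserts()
for c in ims: print(c,[(np.round(d["xy"]).tolist(),round(d["p"],2)) for d in finder.masks_of("insert_a",c)])
E
```

```text
A top [ 0.587  -0.294  23.2578  0.0904]
A side [ 0.5909 -0.2954 23.7357  0.0897]
B top [  0.4642  -0.2988 -21.8249   0.0855]
B side [  0.4684  -0.3005 -21.7856   0.0808]
C top [ 0.4355 -0.3993 16.6605  0.0604]
C side [ 0.4394 -0.4011 14.8688  0.0543]
D top [ 0.5765 -0.4102  6.196   0.0885]
D side [ 0.5816 -0.4123  4.0717  0.0832]
top [([472.0, 309.0], 0.76), ([468.0, 258.0], 0.66), ([431.0, 301.0], 0.52)]
side [([398.0, 193.0], 0.69), ([444.0, 208.0], 0.62), ([431.0, 172.0], 0.58)]
```

```bash
python3 -m creep '.0116 -.0487 0 -5 .05;.0116 -.0487 0 -5 .05;.0116 -.0487 0 -5 .05;.0116 -.0487 0 -5 .05;.0116 -.0487 0 -5 .05;.0116 -.0487 0 -5.3 .05;0 0 -.05 0 .05;0 0 -.05 0 .05' 40; python3 -m creep '0 0 -.02 0 .05;0 0 0 0 .05;0 0 0 0 .05'
```

```text
time_s: 33.38
tool_pos: [0.5869, -0.2948, 0.0745]
tool_rot: [180.0, -0.0, 113.6]
force: [-0.6, -0.1, 0.9]
grip_width: 0.05
grasp_force: 0.0
time_s: 33.75
tool_pos: [0.5874, -0.296, 0.0585]
tool_rot: [179.9, 0.1, 113.5]
force: [-0.6, -1.0, 0.3]
grip_width: 0.0501
grasp_force: 0.0
```

```bash
python3 -m creep '0 .002 -.025 0 .05;0 0 -.01 0 .05;0 0 -.0045 0 .05;0 0 0 0 .05'; python3 -m creep '0 0 0 0 .015;0 0 0 0 .015;0 0 0 0 .015;0 0 0 0 .015' 30
```

```text
time_s: 34.25
tool_pos: [0.5861, -0.2945, 0.0176]
tool_rot: [180.0, 0.0, 113.5]
force: [-0.5, -0.1, 0.2]
grip_width: 0.05
grasp_force: 0.0
time_s: 34.75
tool_pos: [0.5863, -0.294, 0.0172]
tool_rot: [179.9, 0.0, 113.5]
force: [0.1, -0.6, -0.4]
grip_width: 0.0199
grasp_force: 30.0
```

```bash
python3 -m creep '0 0 .05 0 .015;0 0 .05 0 .015;0 0 .035 0 .015;0 0 0 0 .015'; python3 - <<'E'
from h import *
ims={}
for c in("top","side"):
    ims[c]=cams.read_camera(c); d=finder.masks_of("corebox",c)[0]; cl=[q["mask"] for q in finder.masks_of("clip_a",c)]
    ig=np.any(cl,0) if cl else None
    print(c,fit("corebox",[.556,.053,-6],{c:(d["mask"],ig)}).round(4))
    if c=="top": print([(p,np.round(ground(proj_uv["xy"],c,.024),4)) for p in("pocket0","pocket1","pocket2","pocket3") for proj_uv in finder.tip_of(p,c)])
    cv2.imwrite(f"pics/p6{c}.png",ims[c][:,:,::-1])
E
```

```text
time_s: 35.25
tool_pos: [0.5873, -0.2946, 0.1547]
tool_rot: [179.8, 0.2, 113.5]
force: [0.1, -0.3, -2.6]
grip_width: 0.0198
grasp_force: 30.0
top [ 0.556   0.053  -6.1903  0.0193]
[('pocket0', array([0.5439, 0.062 ])), ('pocket0', array([0.5375, 0.0299])), ('pocket0', array([ 0.5308, -0.0195])), ('pocket0', array([0.5506, 0.1141])), ('pocket1', array([0.5439, 0.062 ])), ('pocket1', array([0.5375, 0.0299])), ('pocket1', array([ 0.5308, -0.0195])), ('pocket1', array([0.5506, 0.1141])), ('pocket2', array([0.5439, 0.062 ])), ('pocket2', array([0.5375, 0.0299])), ('pocket2', array([ 0.5308, -0.0195])), ('pocket2', array([0.5506, 0.1141])), ('pocket3', array([0.5439, 0.062 ])), ('pocket3', array([0.5375, 0.0299])), ('pocket3', array([ 0.5308, -0.0195])), ('pocket3', array([0.5506, 0.1141]))]
side [ 0.5597  0.0482 -6.2053  0.0836]
```

```bash
python3 -m creep '-.0044 .0514 0 -3.7 .015;-.0044 .0514 0 -3.7 .015;-.0044 .0514 0 -3.7 .015;-.0044 .0514 0 -3.7 .015;-.0044 .0514 0 -3.7 .015;-.0044 .0514 0 -3.7 .015;-.0044 .0514 0 -3.7 .015;-.0044 .0514 0 -3.7 .015'; python3 -m creep '0 0 -.04 0 .015;0 0 -.03 0 .015;0 0 -.01 0 .015;0 0 0 0 .015;0 0 0 0 .015'
```

```text
time_s: 36.75
tool_pos: [0.5502, 0.1185, 0.1521]
tool_rot: [180.0, 0.0, 83.8]
force: [0.2, 0.1, -2.2]
grip_width: 0.0199
grasp_force: 30.0
time_s: 37.38
tool_pos: [0.5494, 0.1061, 0.0752]
tool_rot: [-179.8, 1.1, 83.5]
force: [-17.2, -24.0, 36.4]
grip_width: 0.0199
grasp_force: 55.8
```

```bash
python3 -m creep '0 -.008 .01 0 .015;0 0 .03 0 .015;0 0 .05 0 .015;0 0 0 0 .015';  python3 - <<'E'
from h import *
for c in("top","side"):
    im=cams.read_camera(c)
    if c=="side": cv2.imwrite("pics/p7.png",cv2.resize(im[140:340,200:460,::-1],None,fx=3,fy=3))
E
```

```text
time_s: 37.88
tool_pos: [0.5531, 0.1105, 0.1658]
tool_rot: [179.6, -0.1, 83.9]
force: [1.2, 0.2, -2.6]
grip_width: 0.02
grasp_force: 46.1
```

View pics/p7.png

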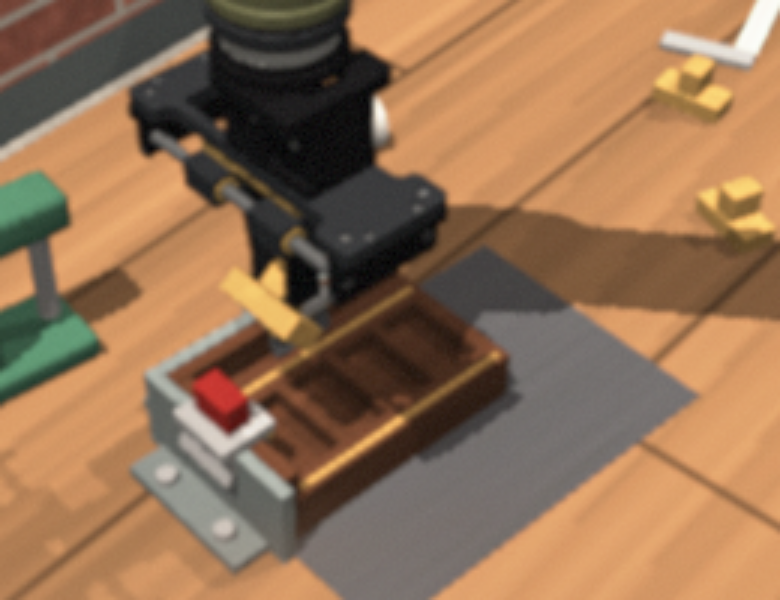

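The crop shows insert A tilted in the grip (plate running from (225,280) to (320,335)). It caught the inner side of the end-wall clip, whose tang is at (220,395) and still seated. I'll set A down flat on open bench, regrip, and use the pocket beside the clip with more care.

```bash
python3 -m creep '-.0055 -.05 0 0 .015;-.0055 -.05 0 0 .015;-.0055 -.05 0 0 .015;-.0055 -.05 0 0 .015;-.0055 -.05 0 0 .015;-.0055 -.03 0 0 .015;0 0 -.06 0 .015;0 0 -.05 0 .015'; python3 -m creep '0 0 -.02 0 .015;0 0 -.006 0 .015;0 0 0 0 .015'
```

```text
time_s: 38.98
tool_pos: [0.5156, -0.1715, 0.0485]
tool_rot: [-179.8, -0.0, 83.8]
force: [0.4, -0.3, -2.3]
grip_width: 0.0199
grasp_force: 46.1
time_s: 39.35
tool_pos: [0.5183, -0.1707, 0.0268]
tool_rot: [179.9, 0.0, 83.9]
force: [1.3, 0.5, -2.1]
grip_width: 0.02
grasp_force: 45.5
```

```bash
python3 -m creep '0 0 -.005 0 .015;0 0 -.004 0 .015;0 0 0 0 .015'; python3 -m creep '0 0 -.003 0 .015;0 0 -.002 0 .015;0 0 0 0 .015'
```

```text
time_s: 39.72
tool_pos: [0.5195, -0.1732, 0.0242]
tool_rot: [179.9, 0.4, 83.8]
force: [-17.4, 0.8, 46.0]
grip_width: 0.0201
grasp_force: 42.8
time_s: 40.1
tool_pos: [0.5187, -0.1801, 0.0192]
tool_rot: [179.9, 0.9, 83.7]
force: [-16.5, -10.7, 43.4]
grip_width: 0.0196
grasp_force: 40.0
```

```bash
python3 -m creep '0 0 .004 0 .015;0 0 0 0 .05;0 0 0 0 .05;0 0 .04 0 .05;0 0 .05 0 .05;0 .05 .04 0 .05;0 .05 0 0 .05;0 .05 0 0 .05'; python3 - <<'E'
from h import *
INS["A"]=[.519,-.178,-6]
ims=inserts("A")
for c in("top","side"):
    for q in finder.masks_of("clip_a",c): print(c,round(q["p"],2),np.round(q["xy"]))
print(get_obs()["tool_pos"])
print(proj([.6139,.047,.066+.012],"side"),proj([.5658,.1517,.078],"side"),proj([.5658,.1517,.078],"top"))
E
```

```text
time_s: 41.1
tool_pos: [0.5174, -0.0201, 0.1451]
tool_rot: [180.0, -0.0, 83.9]
force: [0.5, 0.1, -0.1]
grip_width: 0.0499
grasp_force: 0.0
A top [ 0.5226 -0.1449 -5.8267  0.1195]
A side [ 0.5261 -0.1467 -7.6736  0.0653]
top 0.81 [256. 261.]
top 0.69 [292. 242.]
top 0.64 [147. 269.]
top 0.63 [174. 230.]
top 0.55 [284. 269.]
side 0.93 [296. 239.]
side 0.79 [151. 342.]
side 0.67 [152. 403.]
side 0.65 [273. 284.]
side 0.23 [197. 239.]
[ 0.5170914  -0.02064364  0.144559  ]
[[294.56975932 237.97507865]] [[274.66806853 278.50646569]] [[257.2792656  259.75740044]]
```

```bash
python3 -m creep '.0028 -.062 0 0 .05;.0028 -.062 0 .3 .05;0 0 -.05 0 .05;0 0 -.03 0 .05;0 0 0 0 .05;0 0 0 0 .05'; python3 - <<'E'
from h import *
INS["A"]=[.5226,-.1449,-6]
inserts("A")
E
```

```text
time_s: 42.05
tool_pos: [0.5238, -0.1468, 0.0658]
tool_rot: [179.9, -0.0, 84.1]
force: [0.8, 0.7, 1.1]
grip_width: 0.0503
grasp_force: 0.0
A top none
A side [ 0.5273 -0.1475 -6.7855  0.0636]
```

```bash
python3 -m creep '-.0007 .0013 -.03 0 .05;0 0 -.013 0 .05;0 0 -.004 0 .05;0 0 0 0 .05;0 0 0 0 .015;0 0 0 0 .015;0 0 0 0 .015' 30; python3 -m creep '0 0 0 0 .015;0 0 .05 0 .015;0 0 .05 0 .015;0 0 0 0 .015'
```

```text
time_s: 43.02
tool_pos: [0.5225, -0.145, 0.0183]
tool_rot: [180.0, 0.0, 84.2]
force: [0.1, -0.3, 0.6]
grip_width: 0.0276
grasp_force: 0.0
time_s: 43.52
tool_pos: [0.5251, -0.1453, 0.1214]
tool_rot: [179.6, 0.1, 84.2]
force: [0.7, -0.4, -2.9]
grip_width: 0.0198
grasp_force: 30.0
```

```bash
python3 -m creep '.0046 .0456 0 0 .015;.0046 .0456 0 -.2 .015;.0046 .0456 0 -.2 .015;0 0 -.03 0 .015;0 0 -.015 0 .015;0 0 0 0 .015;0 0 0 0 .015'
```

```text
time_s: 44.4
tool_pos: [0.5365, -0.0088, 0.0733]
tool_rot: [180.0, -0.0, 83.7]
force: [-0.5, -0.0, -1.5]
grip_width: 0.0198
grasp_force: 30.0
```

```bash
python3 -m creep '.002 .0005 0 0 .015;0 0 0 0 .015;0 0 -.01 0 .015;0 0 -.004 0 .015;0 0 0 0 .015'; python3 -m creep '0 0 -.003 0 .015;0 0 -.003 0 .015;0 0 0 0 .015'
```

```text
time_s: 45.02
tool_pos: [0.538, -0.0075, 0.0586]
tool_rot: [-180.0, -0.0, 83.8]
force: [-0.6, 0.4, -2.9]
grip_width: 0.0198
grasp_force: 30.0
time_s: 45.4
tool_pos: [0.5383, -0.0087, 0.0564]
tool_rot: [-179.9, 0.3, 83.8]
force: [-12.3, -3.3, 27.8]
grip_width: 0.0202
grasp_force: 30.0
```

```bash
python3 -m creep '0 0 .004 0 .015;-.0012 -.0003 0 0 .015;0 0 -.003 0 .015;0 0 -.002 0 .015;0 0 -.001 0 .015;0 0 0 0 .015'
```

```text
time_s: 46.15
tool_pos: [0.5381, -0.0083, 0.0559]
tool_rot: [180.0, 0.2, 83.8]
force: [-14.0, -3.0, 40.2]
grip_width: 0.0196
grasp_force: 34.6
```

```bash
python3 -m creep '0 0 .003 0 .015;-.0001 -.001 0 0 .015;0 0 0 0 .015'; python3 -m creep '-.0001 -.001 0 0 .015;0 0 0 0 .015';python3 -m creep '-.0001 -.001 0 0 .015;0 0 0 0 .015'
```

```text
time_s: 46.52
tool_pos: [0.5382, -0.0083, 0.0561]
tool_rot: [179.9, 0.0, 83.8]
force: [-3.5, -0.1, 14.9]
grip_width: 0.0201
grasp_force: 33.3
time_s: 46.78
tool_pos: [0.5382, -0.0083, 0.056]
tool_rot: [179.9, -0.1, 83.8]
force: [-3.7, 1.7, 14.3]
grip_width: 0.0201
grasp_force: 33.3
time_s: 47.02
tool_pos: [0.5382, -0.0084, 0.056]
tool_rot: [179.9, -0.2, 83.9]
force: [-2.8, 3.0, 14.9]
grip_width: 0.0197
grasp_force: 33.4
```

```bash
python3 -m creep '0 0 .003 0 .015;0 0 0 0 .015;0 0 0 0 .015'; python3 -m creep '0 .001 -.003 0 .015;0 0 -.002 0 .015;0 0 0 0 .015'
```

```text
time_s: 47.4
tool_pos: [0.5371, -0.0108, 0.0571]
tool_rot: [180.0, -0.0, 83.8]
force: [2.1, 2.5, 1.9]
grip_width: 0.0195
grasp_force: 32.5
time_s: 47.78
tool_pos: [0.5376, -0.0109, 0.0555]
tool_rot: [180.0, 0.2, 83.8]
force: [-8.9, -1.8, 29.6]
grip_width: 0.0195
grasp_force: 38.5
```

```bash
python3 -m creep '0 0 .006 0 .015;0 0 .006 0 .015;0 0 0 0 .015'; python3 - <<'E'
from h import *
ims={c:cams.read_camera(c) for c in("top","side")}
a=cv2.resize(ims["side"][220:310,280:400,::-1],None,fx=6,fy=6,interpolation=cv2.INTER_CUBIC)
C=np.array([.5556,.0531]);y=np.deg2rad(-6.17);n=np.array([np.cos(y),np.sin(y)]);t=np.array([-n[1],n[0]])
Cs=C+[.004,-.0016]
tp=get_obs()["tool_pos"]; print(tp)
def poly(base,ang,pts,z,col):
    n=np.array([np.cos(ang),np.sin(ang)]);t=np.array([-n[1],n[0]])
    P=np.array([np.r_[base+p[0]*n+p[1]*t,z] for p in pts]); q=((proj(P,"side")-[280,220]+.5)*6*16).astype(np.int32)
    cv2.polylines(a,[q],True,col,1,cv2.LINE_AA,4)
for yy in(-.063,-.021): poly(Cs,y,[(-.0415,yy-.0165),(.0215,yy-.0165),(.0215,yy+.0165),(-.0415,yy+.0165)],.04,(255,255,0))
b=tp[:2]+[.004,-.0016]; r=[(-.03,-.015),(.03,-.015),(.03,.015),(-.03,.015)]
poly(b,y,r,tp[2]-.0183,(0,255,0)); poly(b,y,r,tp[2]-.0023,(0,255,0))
cv2.imwrite("pics/p8.png",a)
E
```

```text
time_s: 48.15
tool_pos: [0.5359, -0.0102, 0.0635]
tool_rot: [-179.9, 0.0, 83.8]
force: [0.1, 0.1, -3.2]
grip_width: 0.0196
grasp_force: 35.7
[ 0.53588034 -0.0100943   0.06327803]
```

View pics/p8.png

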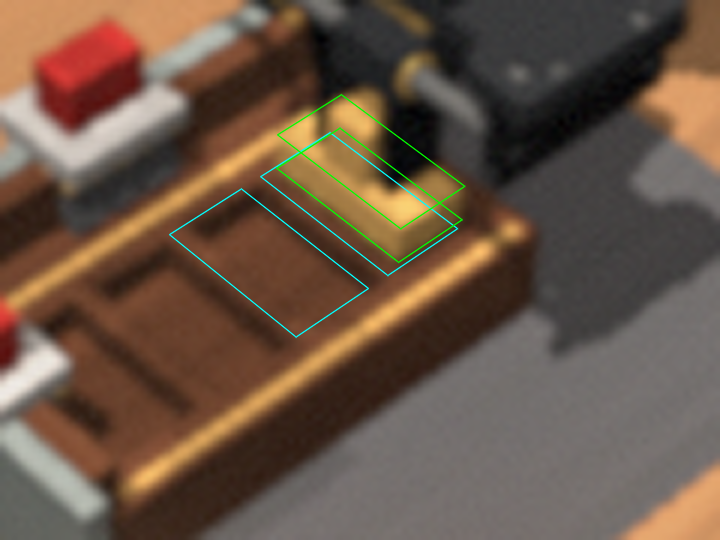

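The overlay shows the held insert (green) matching the brass plate to about 1 px. The open question is where the pocket mouth is, so I'll fit the pocket edges directly in the earlier unobstructed picture.

```bash
cat >> h.py <<'E'
def pockfit(ims,p0,c,z=.04,dx=.0315,dy=.0165):
    segs=[]
    for yy in(-.063,-.021,.021,.063):
        r=np.array([(-.01-dx,yy-dy),(-.01+dx,yy-dy),(-.01+dx,yy+dy),(-.01-dx,yy+dy),(-.01-dx,yy-dy)]); segs+=list(zip(r[:-1],r[1:]))
    pts=np.vstack([a+(b-a)*np.linspace(0,1,40)[:,None] for a,b in segs])
    g=cv2.GaussianBlur(cv2.cvtColor(ims[c],cv2.COLOR_RGB2GRAY).astype(np.float32),(0,0),.7); G=cv2.GaussianBlur(np.minimum(np.hypot(cv2.Sobel(g,5,1,0),cv2.Sobel(g,5,0,1)),80),(0,0),.7)
    def cost(p):
        a=np.deg2rad(p[2]); R=np.array([[np.cos(a),-np.sin(a)],[np.sin(a),np.cos(a)]]); w=np.c_[pts@R.T+p[:2],np.full(len(pts),z)]
        return -cv2.remap(G,*[q[None].astype(np.float32) for q in proj(w,c).T],cv2.INTER_LINEAR).mean()
    b=min((cost(np.array(p0)+[i*.001,j*.001,0]),i,j) for i in range(-6,7) for j in range(-6,7)); q0=np.array(p0)+[b[1]*.001,b[2]*.001,0]
    r=minimize(cost,q0,method="Nelder-Mead",options=dict(initial_simplex=[q0,q0+[.001,0,0],q0+[0,.001,0],q0+[0,0,.5]])); return np.r_[r.x,r.fun].round(4)
E
python3 - <<'E'
from h import *
import pickle
i2=pickle.load(open("i2.pkl","rb")); i6={c:cv2.imread(f"pics/p6{c}.png")[:,:,::-1].copy() for c in("top","side")}
for n,i in(("i2",i2),("p6",i6)):
    print(n,"top",pockfit(i,[.5557,.0532,-6.15],"top"),"side",pockfit(i,[.5597,.0515,-6.15],"side"))
a=cv2.resize(i6["top"][236:300,255:345,::-1],None,fx=8,fy=8,interpolation=cv2.INTER_CUBIC)
C=np.array([.5557,.0532]);y=np.deg2rad(-6.17);n=np.array([np.cos(y),np.sin(y)]);t=np.array([-n[1],n[0]])
for yy in(-.063,-.021,.021,.063):
    P=np.array([np.r_[C+x*n+v*t,.04] for x,v in [(-.0415,yy-.0165),(.0215,yy-.0165),(.0215,yy+.0165),(-.0415,yy+.0165)]])
    cv2.polylines(a,[((proj(P,"top")-[255,236]+.5)*8*16).astype(np.int32)],True,(255,255,0),1,cv2.LINE_AA,4)
cv2.imwrite("pics/p9.png",np.clip(a*1.5,0,255).astype(np.uint8))
E
```

```text
i2 top [ 5.47400e-01  4.64000e-02 -6.00980e+00 -4.71916e+01] side [ 5.49400e-01  5.52000e-02 -6.41160e+00 -6.62574e+01]
p6 top [  0.5609   0.0453  -6.9171 -45.0943] side [ 5.49500e-01  5.52000e-02 -6.68700e+00 -6.66946e+01]
```

View pics/p9.png

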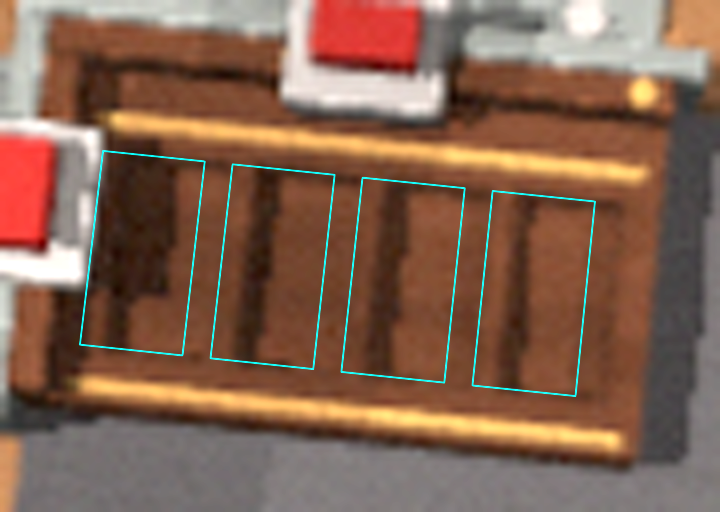

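The overlay shows the pockets' dark +y edges lying 20–27 crop px right of my outlines. The row isn't centred on the box origin but shifted toward −y by about 6–7 mm. I'll measure that with a rectified intensity profile.

```bash
python3 - <<'E'
from h import *
for f in("top","side"):
    im=cv2.cvtColor(cv2.imread(f"pics/p6{f}.png"),cv2.COLOR_BGR2GRAY).astype(np.float32)
    C=np.array([.5557,.0532])+([0,0] if f=="top" else [.0041,-.0017]);y=np.deg2rad(-6.17);n=np.array([np.cos(y),np.sin(y)]);t=np.array([-n[1],n[0]])
    ys=np.arange(-.104,.06,.001); xs=np.linspace(-.03,.01,20)
    P=np.array([[np.r_[C+x*n+v*t,.04] for v in ys] for x in xs]); q=proj(P.reshape(-1,3),f).reshape(20,len(ys),2).astype(np.float32)
    pr=cv2.remap(im,q[...,0],q[...,1],cv2.INTER_LINEAR).mean(0); g=np.gradient(cv2.GaussianBlur(pr[None],(0,0),1)[0])
    print(f,"rise/fall edges mm:",[(int(round(ys[i]*1000)),round(float(g[i]),1)) for i in range(1,len(g)-1) if abs(g[i])>.9 and abs(g[i])>=abs(g[i-1]) and abs(g[i])>abs(g[i+1])])
E
```

```text
top rise/fall edges mm: [(-101, 3.1), (-90, -2.2), (-78, 1.7), (-62, -4.9), (-54, 4.8), (-48, -2.0), (-38, 1.3), (-21, -5.4), (-12, 4.1), (21, -5.5), (30, 5.0), (53, -4.6)]
side rise/fall edges mm: [(-100, -3.5), (-86, -5.3), (-76, 4.0), (-66, 1.5), (-45, -5.4), (-35, 4.0), (-25, 1.5), (-13, -1.7), (-2, -4.6), (6, 4.3), (33, 1.0), (40, -4.6), (47, 4.4), (57, 6.8)]
```

Both cameras put the row 6–7 mm toward −y of where I had it: mouth edges −54/−12/+30 in the top view, −86/−45/−2/+40 in the side view. The pocket centres are therefore at y ≈ −69, −27, 15 and 57 mm. Trying again.

```bash
python3 -m creep '.0023 -.0044 0 0 .015;0 0 0 0 .015;0 0 0 0 .015;0 0 -.004 0 .015;0 0 -.003 0 .015;0 0 0 0 .015'; python3 -m creep '0 0 -.002 0 .015;0 0 -.002 0 .015;0 0 0 0 .015'
```

```text
time_s: 49.0
tool_pos: [0.5386, -0.0143, 0.0566]
tool_rot: [-180.0, -0.0, 83.8]
force: [0.2, -0.5, -1.5]
grip_width: 0.0198
grasp_force: 35.7
time_s: 49.38
tool_pos: [0.5392, -0.0143, 0.0554]
tool_rot: [-180.0, 0.1, 83.8]
force: [-7.7, -0.7, 17.0]
grip_width: 0.0199
grasp_force: 37.3
```

```bash
python3 - <<'E'
from h import *
for f in("top","side"):
    im=cv2.cvtColor(cv2.imread(f"pics/p6{f}.png"),cv2.COLOR_BGR2GRAY).astype(np.float32)
    C=np.array([.5557,.0532])+([0,0] if f=="top" else [.0041,-.0017]);y=np.deg2rad(-6.17);n=np.array([np.cos(y),np.sin(y)]);t=np.array([-n[1],n[0]])
    xs=np.arange(-.064,.04,.001)
    for y0 in(-.069,-.027):
        vs=y0+np.linspace(-.009,.004,10)
        P=np.array([[np.r_[C+x*n+v*t,.04] for x in xs] for v in vs]); q=proj(P.reshape(-1,3),f).reshape(10,len(xs),2).astype(np.float32)
        pr=cv2.remap(im,q[...,0],q[...,1],cv2.INTER_LINEAR).mean(0); g=np.gradient(cv2.GaussianBlur(pr[None],(0,0),1)[0])
        print(f,y0,[(int(round(xs[i]*1000)),round(float(g[i]),1)) for i in range(1,len(g)-1) if abs(g[i])>.6 and abs(g[i])>=abs(g[i-1]) and abs(g[i])>abs(g[i+1])])
E
```

```text
top -0.069 [(-63, -2.8), (-58, 18.5), (-52, -19.1), (-44, -2.0), (-41, 2.4), (-30, -0.6), (-12, 1.1), (8, 0.7), (18, -4.7), (23, 4.5), (29, 15.2), (34, -18.1)]
top -0.027 [(-63, -4.4), (-57, 18.9), (-52, -18.0), (-44, -1.9), (-40, 2.1), (-25, -1.2), (-16, 1.4), (7, 1.2), (18, -4.8), (23, 4.7), (29, 14.7), (35, -17.4)]
side -0.069 [(-59, 20.0), (-51, -17.5), (-43, -2.2), (-37, -0.6), (-23, 1.4), (-3, 0.8), (10, -5.5), (19, 6.6), (28, 14.5), (35, -14.3)]
side -0.027 [(-59, 19.4), (-51, -17.5), (-36, -0.9), (-24, 1.2), (-3, 0.9), (10, -5.5), (18, 5.8), (28, 12.9), (36, -14.1)]
```

```bash
python3 -m creep '0 0 .004 0 .015;-.0018 0 0 0 .015;0 0 0 0 .015;0 0 -.003 0 .015;0 0 0 0 .015'; python3 -m creep '0 0 -.002 0 .015;0 0 -.001 0 .015;0 0 0 0 .015'
```

```text
time_s: 50.0
tool_pos: [0.5376, -0.0145, 0.0554]
tool_rot: [180.0, 0.1, 83.8]
force: [-4.1, -0.8, 11.8]
grip_width: 0.0198
grasp_force: 36.9
time_s: 50.38
tool_pos: [0.5377, -0.0145, 0.0552]
tool_rot: [-180.0, 0.2, 83.8]
force: [-13.4, -1.8, 35.1]
grip_width: 0.0198
grasp_force: 39.1
```

```bash
python3 -m creep '0 0 .005 0 .015;-.0002 -.0015 0 0 .015;0 0 0 0 .015;0 0 -.003 0 .015;0 0 -.001 0 .015;0 0 0 0 .015'; python3 -m creep '0 0 .004 0 .015;-.0002 -.0015 0 0 .015;0 0 0 0 .015;0 0 -.004 0 .015;0 0 0 0 .015'
```

```text
time_s: 51.12
tool_pos: [0.5375, -0.0162, 0.0551]
tool_rot: [-180.0, 0.2, 83.8]
force: [-8.8, -2.6, 26.8]
grip_width: 0.0194
grasp_force: 38.6
time_s: 51.75
tool_pos: [0.5374, -0.0176, 0.0546]
tool_rot: [-180.0, 0.1, 83.8]
force: [-6.1, -0.9, 22.4]
grip_width: 0.0195
grasp_force: 41.9
```

Contact persists, and the insert may have tilted or slipped in the grip during pressing. I'll set it down, centre it in both axes with the gripper, and retry.

```bash
python3 -m creep '0 0 .05 0 .015;-.006 -.06 0 0 .015;-.006 -.06 0 0 .015;0 0 -.05 0 .015;0 0 -.02 0 .015;0 0 0 0 .015'; python3 -m creep '0 0 -.012 0 .015;0 0 -.004 0 .015;0 0 0 0 .015'
```

```text
time_s: 52.5
tool_pos: [0.523, -0.1353, 0.0303]
tool_rot: [-179.7, -0.1, 83.9]
force: [-0.3, 0.9, -1.4]
grip_width: 0.0201
grasp_force: 31.7
time_s: 52.88
tool_pos: [0.5258, -0.1364, 0.0177]
tool_rot: [179.9, 0.0, 83.9]
force: [-2.2, 1.3, 6.0]
grip_width: 0.0197
grasp_force: 32.3
```

```bash
python3 -m creep '0 0 .001 0 .06;0 0 0 0 .06;0 0 .04 0 .06;0 0 0 -10 .06;0 0 0 -10 .06;0 0 0 -10 .06;0 0 0 -10 .06;0 0 0 -10 .06'; python3 -m creep '0 0 0 -10 .06;0 0 0 -10 .06;0 0 0 -10 .06;0 0 0 -10 .06;0 0 0 0 .06;0 0 -.03 0 .06;0 0 -.008 0 .06;0 0 0 0 .06'; python3 -m creep '0 0 0 0 .02;0 0 0 0 .02;0 0 0 0 .02;0 0 0 0 .02' 10
```

```text
time_s: 53.88
tool_pos: [0.525, -0.1374, 0.0572]
tool_rot: [180.0, -0.0, 33.5]
force: [0.3, -0.2, -0.1]
grip_width: 0.0601
grasp_force: 0.0
time_s: 54.88
tool_pos: [0.5244, -0.1371, 0.0187]
tool_rot: [-180.0, 0.1, -6.1]
force: [0.5, -0.4, -0.5]
grip_width: 0.06
grasp_force: 0.0
time_s: 55.38
tool_pos: [0.5254, -0.1362, 0.0196]
tool_rot: [-179.9, -0.1, -6.2]
force: [-0.0, 2.6, 2.2]
grip_width: 0.0278
grasp_force: 3.0
```

```bash
python3 -m creep '0 0 0 0 .06;0 0 0 0 .06;0 0 .04 0 .06;0 0 0 10 .06;0 0 0 10 .06;0 0 0 10 .06;0 0 0 10 .06;0 0 0 10 .06'; python3 -m creep '0 0 0 10 .06;0 0 0 10 .06;0 0 0 10 .06;0 0 0 10 .06;0 0 0 0 .06;0 0 -.03 0 .06;0 0 -.008 0 .06;0 0 0 0 .05'; python3 -m creep '0 0 0 0 .05;0 0 -.0005 0 .015;0 0 0 0 .015;0 0 0 0 .015;0 0 0 0 .015' 50
```

```text
time_s: 56.38
tool_pos: [0.5245, -0.1379, 0.0588]
tool_rot: [180.0, 0.0, 44.1]
force: [0.5, -0.0, -0.2]
grip_width: 0.0602
grasp_force: 0.0
time_s: 57.38
tool_pos: [0.5244, -0.1372, 0.0207]
tool_rot: [-179.9, -0.0, 83.7]
force: [-0.4, 0.5, 0.5]
grip_width: 0.0556
grasp_force: 0.0
time_s: 58.0
tool_pos: [0.5251, -0.1374, 0.0206]
tool_rot: [180.0, 0.0, 83.8]
force: [1.0, -0.8, 0.3]
grip_width: 0.0195
grasp_force: 50.0
```

```bash
python3 -m creep '0 0 .06 0 .015;.0042 .0404 .01 0 .015;.0042 .0404 0 0 .015;.0042 .0404 0 0 .015;0 0 -.02 0 .015;0 0 0 0 .015;0 0 0 0 .015'
```

```text
time_s: 58.88
tool_pos: [0.5372, -0.0174, 0.0702]
tool_rot: [-180.0, 0.0, 83.7]
force: [-0.1, 0.4, -1.6]
grip_width: 0.0197
grasp_force: 50.0
```

```bash
python3 -m creep '.0002 .0012 0 .1 .015;0 0 0 0 .015;0 0 -.006 0 .015;0 0 -.003 0 .015;0 0 -.003 0 .015;0 0 0 0 .015'; python3 -m creep '0 0 -.002 0 .015;0 0 0 0 .015'
```

```text
time_s: 59.62
tool_pos: [0.5373, -0.0149, 0.0581]
tool_rot: [-180.0, -0.0, 83.9]
force: [0.5, -0.1, -1.9]
grip_width: 0.0197
grasp_force: 50.0
time_s: 59.88
tool_pos: [0.5376, -0.0149, 0.0564]
tool_rot: [-180.0, 0.0, 83.9]
force: [-0.1, 0.4, -3.5]
grip_width: 0.0199
grasp_force: 50.0
```

```bash
python3 -m creep '0 0 -.003 0 .015;0 0 -.003 0 .015;0 0 0 0 .015'; python3 -m creep '0 0 -.003 0 .015;0 0 -.002 0 .015;0 0 0 0 .015'
```

```text
time_s: 60.25
tool_pos: [0.5373, -0.0149, 0.0501]
tool_rot: [-180.0, -0.0, 83.9]
force: [0.3, -0.3, -3.6]
grip_width: 0.0197
grasp_force: 50.0
time_s: 60.62
tool_pos: [0.5374, -0.0149, 0.0453]
tool_rot: [-180.0, 0.0, 83.9]
force: [-0.3, 0.4, -2.5]
grip_width: 0.0195
grasp_force: 50.0
```

```bash
python3 -m creep '0 0 -.002 0 .015;0 0 0 0 .015'; python3 -m creep '0 0 0 0 .05;0 0 0 0 .05;0 0 .04 0 .05;0 0 .04 0 .05;-.014 -.056 .02 -4 .05;-.015 -.057 0 -4 .05;-.015 -.057 0 -4 .05;-.015 -.057 0 -4 .05'; python3 -m creep '-.014 -.056 0 .2 .05;0 0 -.04 0 .05;0 0 0 0 .05'; python3 - <<'E'
from h import *
inserts("BCD")
E
```

```text
time_s: 60.88
tool_pos: [0.5377, -0.015, 0.0446]
tool_rot: [-180.0, 0.1, 83.9]
force: [-4.6, -0.6, 7.3]
grip_width: 0.0196
grasp_force: 50.0
time_s: 61.88
tool_pos: [0.4782, -0.2439, 0.1439]
tool_rot: [179.9, 0.0, 67.8]
force: [0.9, -0.4, -0.4]
grip_width: 0.05
grasp_force: 0.0
time_s: 62.25
tool_pos: [0.4624, -0.2971, 0.101]
tool_rot: [-179.7, -0.1, 68.0]
force: [1.0, 1.1, 0.0]
grip_width: 0.0498
grasp_force: 0.0
B top none
B side [  0.4688  -0.3016 -25.0713   0.0742]
C top none
C side [ 0.4254 -0.4394 15.1661  0.0704]
D top none
D side [ 0.5811 -0.4115  6.4446  0.1158]
```

```bash
python3 -m creep '.0005 0 -.04 0 .05;0 0 0 0 .05;0 0 0 0 .05'
```

```text
time_s: 62.72
tool_pos: [0.4665, -0.2977, 0.0654]
tool_rot: [179.9, 0.0, 68.2]
force: [0.3, 0.7, 0.8]
grip_width: 0.05
grasp_force: 0.0
```

```bash
python3 -m creep '-.002 -.0012 -.035 0 .05;0 0 -.008 0 .05;0 0 -.002 0 .05;0 0 0 0 .05;0 0 0 0 .015;0 0 0 0 .015;0 0 0 0 .015;0 0 0 0 .015' 50
```

```text
time_s: 63.72
tool_pos: [0.4634, -0.2994, 0.0186]
tool_rot: [180.0, 0.0, 68.1]
force: [0.6, 0.0, 0.4]
grip_width: 0.02
grasp_force: 50.0
```

```bash
python3 -m creep '0 0 .06 0 .015;0 0 .04 0 .015;.0131 .0544 0 2.6 .015;.0131 .0544 0 2.6 .015;.0131 .0544 0 2.6 .015;.0131 .0544 0 2.6 .015;.0131 .0544 0 2.6 .015;.0132 .0542 0 2.8 .015'; python3 -m creep '0 0 0 0 .015;0 0 -.03 0 .015;0 0 -.02 0 .015;0 0 0 0 .015;0 0 0 0 .015'
```

```text
time_s: 64.72
tool_pos: [0.5415, 0.0283, 0.1181]
tool_rot: [-180.0, 0.0, 83.9]
force: [0.9, -0.4, -1.8]
grip_width: 0.0198
grasp_force: 50.0
time_s: 65.35
tool_pos: [0.5422, 0.0269, 0.069]
tool_rot: [180.0, -0.0, 83.9]
force: [0.7, -0.6, -2.2]
grip_width: 0.0198
grasp_force: 50.0
```

```bash
python3 -m creep '0 0 -.006 0 .015;0 0 -.004 0 .015;0 0 -.002 0 .015;0 0 0 0 .015'; python3 -m creep '0 0 -.002 0 .015;0 0 0 0 .015'
```

```text
time_s: 65.85
tool_pos: [0.5421, 0.0267, 0.0585]
tool_rot: [180.0, 0.1, 83.9]
force: [-5.9, -1.7, 14.4]
grip_width: 0.0197
grasp_force: 50.0
time_s: 66.1
tool_pos: [0.5422, 0.0267, 0.0583]
tool_rot: [-180.0, 0.2, 83.9]
force: [-11.0, -4.0, 27.9]
grip_width: 0.0196
grasp_force: 50.0
```

```bash
python3 -m creep '0 0 .005 0 .015;-.0001 -.0013 0 0 .015;0 0 0 0 .015;0 0 -.003 0 .015;0 0 -.001 0 .015;0 0 0 0 .015'
```

```text
time_s: 66.85
tool_pos: [0.5417, 0.0254, 0.0582]
tool_rot: [-179.9, 0.2, 83.9]
force: [-9.7, -2.6, 24.9]
grip_width: 0.0197
grasp_force: 50.0
```

```bash
python3 -m creep '0 0 .005 0 .015;.0003 .0026 0 0 .015;0 0 0 0 .015;0 0 -.003 0 .015;0 0 -.001 0 .015;0 0 0 0 .015'; python3 -m creep '0 0 .005 0 .015;.0001 .0013 0 0 .015;0 0 0 0 .015;0 0 -.004 0 .015;0 0 -.001 0 .015;0 0 0 0 .015'
```

```text
time_s: 67.6
tool_pos: [0.5419, 0.0284, 0.0585]
tool_rot: [-179.9, 0.1, 83.9]
force: [-7.6, -2.1, 18.3]
grip_width: 0.0201
grasp_force: 50.0
time_s: 68.35
tool_pos: [0.5422, 0.0296, 0.0585]
tool_rot: [-180.0, 0.1, 83.9]
force: [-7.4, -2.4, 17.3]
grip_width: 0.0193
grasp_force: 50.0
```

```bash
python3 -m creep '0 0 .05 0 .015;-.0057 -.0555 0 0 .015;-.0057 -.0555 0 0 .015;-.0057 -.0555 0 0 .015;0 0 -.05 0 .015;0 0 -.025 0 .015;0 0 -.01 0 .015;0 0 0 0 .015'; python3 -m creep '0 0 -.005 0 .015;0 0 0 0 .015'
```

```text
time_s: 69.35
tool_pos: [0.525, -0.1364, 0.0213]
tool_rot: [-180.0, -0.0, 83.9]
force: [-1.0, -0.8, -1.9]
grip_width: 0.0198
grasp_force: 50.0
time_s: 69.6
tool_pos: [0.5266, -0.1368, 0.0186]
tool_rot: [179.8, 0.1, 83.9]
force: [-1.6, -0.0, 4.9]
grip_width: 0.0198
grasp_force: 50.0
```

```bash
python3 -m creep '0 0 .001 0 .06;0 0 0 0 .06;0 0 .04 0 .06;0 0 0 -10 .06;0 0 0 -10 .06;0 0 0 -10 .06;0 0 0 -10 .06;0 0 0 -10 .06'; python3 -m creep '0 0 0 -10 .06;0 0 0 -10 .06;0 0 0 -10 .06;0 0 0 -10 .06;0 0 0 0 .06;0 0 -.03 0 .06;0 0 -.009 0 .06;0 0 0 0 .06'; python3 -m creep '0 0 0 0 .02;0 0 0 0 .02;0 0 0 0 .02;0 0 0 0 .02;0 0 0 0 .02' 10
```

```text
time_s: 70.6
tool_pos: [0.5252, -0.1369, 0.0578]
tool_rot: [180.0, -0.0, 33.6]
force: [0.6, -0.1, 0.4]
grip_width: 0.06
grasp_force: 0.0
time_s: 71.6
tool_pos: [0.5245, -0.1366, 0.0181]
tool_rot: [-180.0, 0.1, -6.0]
force: [-0.7, 0.3, 1.2]
grip_width: 0.0596
grasp_force: 0.0
time_s: 72.22
tool_pos: [0.5256, -0.1359, 0.019]
tool_rot: [-180.0, -0.0, -6.1]
force: [-0.3, 2.3, 3.8]
grip_width: 0.0282
grasp_force: 10.0
```

```bash
python3 -m creep '0 0 0 0 .06;0 0 0 0 .06;0 0 .04 0 .06;0 0 0 10 .06;0 0 0 10 .06;0 0 0 10 .06;0 0 0 10 .06;0 0 0 10 .06'; python3 -m creep '0 0 0 10 .06;0 0 0 10 .06;0 0 0 10 .06;0 0 0 10 .06;0 0 0 0 .06;0 0 -.03 0 .06;0 0 -.009 0 .06;0 0 0 0 .05'; python3 -m creep '0 0 0 0 .05;0 0 0 0 .015;0 0 0 0 .015;0 0 0 0 .015;0 0 0 0 .015' 50
```

```text
time_s: 73.22
tool_pos: [0.5247, -0.1375, 0.0583]
tool_rot: [180.0, 0.0, 44.2]
force: [-0.5, -0.2, 0.0]
grip_width: 0.0601
grasp_force: 0.0
time_s: 74.22
tool_pos: [0.5245, -0.1367, 0.0191]
tool_rot: [-179.9, -0.0, 83.8]
force: [-0.4, -0.3, 0.3]
grip_width: 0.0554
grasp_force: 0.0
time_s: 74.85
tool_pos: [0.5254, -0.137, 0.0197]
tool_rot: [179.9, 0.0, 83.9]
force: [1.6, -0.4, 0.1]
grip_width: 0.0196
grasp_force: 50.0
```

```bash
python3 -m creep '0 0 .06 0 .015;.0055 .0546 .01 0 .015;.0055 .0546 0 0 .015;.0055 .0546 0 0 .015;0 0 -.02 0 .015;0 0 0 0 .015;0 0 0 0 .015'
```

```text
time_s: 75.72
tool_pos: [0.5413, 0.0253, 0.0692]
tool_rot: [-180.0, 0.0, 83.8]
force: [-0.0, -0.4, -2.1]
grip_width: 0.0197
grasp_force: 50.0
```

```bash
python3 -m creep '.0004 .0014 0 .1 .015;0 0 0 0 .015;0 0 -.006 0 .015;0 0 -.003 0 .015;0 0 -.002 0 .015;0 0 0 0 .015'; python3 -m creep '0 0 -.002 0 .015;0 0 0 0 .015'
```

```text
time_s: 76.47
tool_pos: [0.5417, 0.0281, 0.0595]
tool_rot: [-179.9, 0.1, 84.0]
force: [-4.4, -1.6, 8.6]
grip_width: 0.0199
grasp_force: 50.0
time_s: 76.72
tool_pos: [0.5418, 0.028, 0.0593]
tool_rot: [-179.9, 0.2, 84.0]
force: [-9.6, -3.4, 22.4]
grip_width: 0.0197
grasp_force: 50.0
```

```bash
python3 -m creep '0 0 .005 0 .015;-.0001 -.0014 0 -.1 .015;0 0 0 0 .015;0 0 0 0 .015'; python3 -m creep '0 0 -.003 0 .015;0 0 -.001 0 .015;0 0 0 0 .015'
```

```text
time_s: 77.22
tool_pos: [0.5415, 0.0269, 0.061]
tool_rot: [-180.0, -0.0, 83.9]
force: [0.5, 0.7, -2.5]
grip_width: 0.0199
grasp_force: 50.0
time_s: 77.6
tool_pos: [0.5417, 0.027, 0.0573]
tool_rot: [-180.0, -0.0, 83.9]
force: [-0.9, 0.3, -2.0]
grip_width: 0.0198
grasp_force: 50.0
```

```bash
python3 -m creep '0 0 -.004 0 .015;0 0 -.004 0 .015;0 0 -.003 0 .015;0 0 0 0 .015'; python3 -m creep '0 0 -.003 0 .015;0 0 -.001 0 .015;0 0 0 0 .015'
```

```text
time_s: 78.1
tool_pos: [0.5416, 0.027, 0.0462]
tool_rot: [-180.0, -0.0, 83.9]
force: [0.9, -0.5, -2.2]
grip_width: 0.0199
grasp_force: 50.0
time_s: 78.47
tool_pos: [0.542, 0.027, 0.0437]
tool_rot: [180.0, 0.1, 83.9]
force: [-3.4, -1.1, 6.8]
grip_width: 0.0196
grasp_force: 50.0
```

```bash
python3 -m creep '0 0 0 0 .05;0 0 0 0 .05;0 0 .05 0 .05;0 0 .05 0 .06;0 0 0 0 .06' ; python3 - <<'E'
from h import *
INS["C"]=[.4214,-.4378,15]
inserts("CD")
E
```

```text
time_s: 79.1
tool_pos: [0.5448, 0.0276, 0.1464]
tool_rot: [179.6, -0.0, 83.9]
force: [0.0, -1.0, 0.0]
grip_width: 0.0577
grasp_force: 0.0
C top [ 0.4218 -0.4374 15.4462  0.0676]
C side [ 0.4256 -0.4395 15.575   0.0489]
D top [ 0.5768 -0.4103  4.9386  0.0869]
D side [ 0.5813 -0.4119  6.7938  0.0965]
```

```bash
python3 -m creep '.0042 -.0546 0 -9.8 .06;.0042 -.0546 0 -9.8 .06;.0042 -.0546 0 -9.8 .06;.0042 -.0546 0 -9.8 .06;.0042 -.0546 0 -9.8 .06;.0042 -.0546 0 -9.8 .06;.0042 -.0546 0 -9.8 .06;.0042 -.0546 0 -9.5 .06'; python3 -m creep '0 0 -.05 0 .06;0 0 -.03 0 .06;0 0 0 0 .06;0 0 0 0 .06'
```

```text
time_s: 80.2
tool_pos: [0.5744, -0.4111, 0.1399]
tool_rot: [-179.9, 0.2, 5.5]
force: [1.0, 0.5, -0.0]
grip_width: 0.0601
grasp_force: 0.0
time_s: 80.7
tool_pos: [0.5758, -0.4097, 0.0628]
tool_rot: [180.0, -0.0, 5.8]
force: [0.1, 1.1, 0.9]
grip_width: 0.0599
grasp_force: 0.0
```

```bash
python3 -m creep '.001 -.0005 -.035 0 .06;0 0 -.008 0 .06;0 0 0 0 .06;0 0 0 0 .02;0 0 0 0 .02;0 0 0 0 .02;0 0 0 0 .02;0 0 0 0 .02' 10; python3 -m creep '0 0 0 0 .06;0 0 0 0 .06;0 0 .04 0 .06;0 0 0 10 .06;0 0 0 10 .06;0 0 0 10 .06;0 0 0 10 .06;0 0 0 10 .06'; python3 -m creep '0 0 0 10 .06;0 0 0 10 .06;0 0 0 10 .06;0 0 0 10 .06;0 0 0 0 .06;0 0 -.03 0 .06;0 0 -.01 0 .06;0 0 0 0 .05'; python3 -m creep '0 0 0 0 .05;0 0 0 0 .015;0 0 0 0 .015;0 0 0 0 .015;0 0 0 0 .015' 50
```

```text
time_s: 81.7
tool_pos: [0.5766, -0.4094, 0.0198]
tool_rot: [-179.9, 0.0, 5.8]
force: [-1.6, 3.2, 3.6]
grip_width: 0.028
grasp_force: 10.0
time_s: 82.7
tool_pos: [0.5762, -0.4109, 0.0593]
tool_rot: [180.0, 0.0, 56.1]
force: [0.5, -0.4, -0.4]
grip_width: 0.0602
grasp_force: 0.0
time_s: 83.7
tool_pos: [0.576, -0.4103, 0.0188]
tool_rot: [-179.9, -0.0, 95.7]
force: [0.9, -1.1, 0.8]
grip_width: 0.0553
grasp_force: 0.0
time_s: 84.32
tool_pos: [0.5768, -0.4103, 0.0197]
tool_rot: [179.9, 0.0, 95.8]
force: [0.1, 0.4, -0.1]
grip_width: 0.0195
grasp_force: 50.0
```

```bash
python3 -m creep '0 0 .06 0 .015;0 0 .04 0 .015;-.0034 .0532 0 -2 .015;-.0034 .0532 0 -2 .015;-.0034 .0532 0 -2 .015;-.0034 .0532 0 -2 .015;-.0034 .0532 0 -2 .015;-.0034 .0532 0 -1.9 .015'; python3 -m creep '-.0034 .0532 0 0 .015;-.0034 .0532 0 0 .015;-.0032 .0535 0 0 .015;0 0 0 0 .015;0 0 -.03 0 .015;0 0 -.018 0 .015;0 0 0 0 .015;0 0 0 0 .015'
```

```text
time_s: 85.32
tool_pos: [0.5551, -0.0895, 0.1191]
tool_rot: [-180.0, 0.0, 83.8]
force: [0.7, 0.8, -1.9]
grip_width: 0.0198
grasp_force: 50.0
time_s: 86.32
tool_pos: [0.5465, 0.0687, 0.0721]
tool_rot: [180.0, -0.0, 83.9]
force: [-0.5, 0.1, -2.1]
grip_width: 0.0199
grasp_force: 50.0
```

```bash
python3 -m creep '0 0 -.007 0 .015;0 0 -.004 0 .015;0 0 -.003 0 .015;0 0 0 0 .015'
```

```text
time_s: 86.82
tool_pos: [0.5463, 0.0687, 0.0574]
tool_rot: [180.0, -0.0, 83.9]
force: [0.2, -0.1, -2.6]
grip_width: 0.0192
grasp_force: 50.0
```

Below the mouth with no resistance, so I go on down.

```bash
python3 -m creep '0 0 -.005 0 .015;0 0 -.004 0 .015;0 0 -.003 0 .015;0 0 -.0015 0 .015;0 0 0 0 .015'; python3 -m creep '0 0 -.0015 0 .015;0 0 0 0 .015'
```

```text
time_s: 87.45
tool_pos: [0.5463, 0.0688, 0.0439]
tool_rot: [180.0, -0.0, 83.9]
force: [2.6, -0.4, -4.4]
grip_width: 0.0196
grasp_force: 50.0
time_s: 87.7
tool_pos: [0.5463, 0.0688, 0.0436]
tool_rot: [180.0, 0.0, 83.9]
force: [-0.8, -0.6, 6.3]
grip_width: 0.0199
grasp_force: 50.0
```

```bash
python3 -m creep '0 0 0 0 .05;0 0 0 0 .05;0 0 .05 0 .05;0 0 .05 0 .06;-.0125 -.0506 0 -6.8 .06;-.0125 -.0506 0 -6.8 .06;-.0125 -.0506 0 -6.8 .06;-.0125 -.0506 0 -6.8 .06'; python3 -m creep '-.0125 -.0506 0 -6.8 .06;-.0125 -.0506 0 -6.8 .06;-.0125 -.0506 0 -6.8 .06;-.0125 -.0506 0 -6.8 .06;-.0125 -.0506 0 -7 .06;-.0123 -.0506 0 -7 .06;0 0 -.04 0 .06;0 0 0 0 .06'; python3 - <<'E'
from h import *
INS["C"]=[.4214,-.4378,15]
inserts("C")
E
python3 -m creep '0 0 -.03 0 .06;0 0 0 0 .06;0 0 0 0 .06'
```

```text
time_s: 88.7
tool_pos: [0.4951, -0.1351, 0.1425]
tool_rot: [180.0, 0.0, 56.5]
force: [0.3, -0.3, 0.4]
grip_width: 0.0596
grasp_force: 0.0
time_s: 89.7
tool_pos: [0.419, -0.4354, 0.0992]
tool_rot: [-179.6, 0.2, 15.5]
force: [0.1, 0.6, -0.7]
grip_width: 0.0602
grasp_force: 0.0
C top none
C side [ 0.4254 -0.4393 15.3985  0.0608]
time_s: 90.18
tool_pos: [0.4224, -0.4373, 0.0743]
tool_rot: [179.9, -0.1, 15.5]
force: [0.4, 0.1, 0.4]
grip_width: 0.0602
grasp_force: 0.0
```

```bash
python3 -m creep '0 0 -.045 0 .06;0 0 -.0095 0 .06;0 0 0 0 .06;0 0 0 0 .02;0 0 0 0 .02;0 0 0 0 .02;0 0 0 0 .02;0 0 0 0 .02' 10; python3 -m creep '0 0 0 0 .06;0 0 0 0 .06;0 0 .04 0 .06;0 0 0 10 .06;0 0 0 10 .06;0 0 0 10 .06;0 0 0 10 .06;0 0 0 10 .06'; python3 -m creep '0 0 0 10 .06;0 0 0 10 .06;0 0 0 10 .06;0 0 0 10 .06;0 0 0 0 .06;0 0 -.03 0 .06;0 0 -.01 0 .06;0 0 0 0 .05'; python3 -m creep '0 0 0 0 .05;0 0 0 0 .015;0 0 0 0 .015;0 0 0 0 .015;0 0 0 0 .015' 50
```

```text
time_s: 91.18
tool_pos: [0.4212, -0.4366, 0.0182]
tool_rot: [-179.9, 0.0, 15.5]
force: [-1.2, 3.3, 4.4]
grip_width: 0.0278
grasp_force: 10.0
time_s: 92.18
tool_pos: [0.4211, -0.4376, 0.0579]
tool_rot: [180.0, 0.0, 65.8]
force: [-0.5, -0.2, -0.2]
grip_width: 0.0602
grasp_force: 0.0
time_s: 93.18
tool_pos: [0.4213, -0.4371, 0.0178]
tool_rot: [180.0, -0.0, 105.4]
force: [0.3, 0.3, 1.4]
grip_width: 0.0555
grasp_force: 0.0
time_s: 93.8
tool_pos: [0.4217, -0.4371, 0.0181]
tool_rot: [179.9, 0.0, 105.5]
force: [0.8, 0.4, -0.6]
grip_width: 0.0195
grasp_force: 50.0
```

```bash
python3 -m creep '0 0 .06 0 .015;0 0 .06 0 .015;.0118 .0498 0 -3 .015;.0118 .0498 0 -3 .015;.0118 .0498 0 -3 .015;.0118 .0498 0 -3 .015;.0118 .0498 0 -3 .015;.0118 .0498 0 -3 .015'; python3 -m creep '.0118 .0498 0 -3 .015;.0118 .0498 0 -.6 .015;.0118 .0498 0 0 .015;.0117 .0498 0 0 .015;.0113 .0499 0 0 .015;0 0 0 0 .015;0 0 0 0 .015'
```

```text
time_s: 94.8
tool_pos: [0.4915, -0.1369, 0.1376]
tool_rot: [-180.0, 0.0, 87.4]
force: [1.9, 0.1, -2.6]
grip_width: 0.0194
grasp_force: 50.0
time_s: 95.68
tool_pos: [0.5498, 0.1104, 0.1374]
tool_rot: [-179.9, 0.1, 83.9]
force: [-0.4, -0.3, -3.3]
grip_width: 0.0199
grasp_force: 50.0
```

```bash
python3 -m creep '0 0 -.03 0 .015;0 0 -.025 0 .015;0 0 -.01 0 .015;0 0 0 0 .015;0 0 0 0 .015'
```

```text
time_s: 96.3
tool_pos: [0.5512, 0.1104, 0.074]
tool_rot: [179.9, -0.0, 83.8]
force: [0.6, 0.5, -2.4]
grip_width: 0.0199
grasp_force: 50.0
```

```bash
python3 -m creep '0 .0003 -.007 0 .015;0 0 -.005 0 .015;0 0 -.003 0 .015;0 0 -.001 0 .015;0 0 0 0 .015'; python3 -m creep '0 0 -.002 0 .015;0 0 0 0 .015'
```

```text
time_s: 96.92
tool_pos: [0.5503, 0.111, 0.0578]
tool_rot: [-180.0, 0.1, 83.9]
force: [-2.7, -0.8, 5.6]
grip_width: 0.0195
grasp_force: 50.0
time_s: 97.18
tool_pos: [0.5506, 0.111, 0.0572]
tool_rot: [-180.0, 0.1, 83.9]
force: [-5.2, -2.5, 16.3]
grip_width: 0.02
grasp_force: 50.2
```

```bash
python3 -m creep '0 0 .005 0 .015;.0003 -.0009 0 0 .015;0 0 0 0 .015;0 0 -.003 0 .015;0 0 -.001 0 .015;0 0 0 0 .015'
```

```text
time_s: 97.92
tool_pos: [0.5509, 0.11, 0.0558]
tool_rot: [180.0, -0.0, 83.9]
force: [1.6, -0.5, -4.3]
grip_width: 0.0192
grasp_force: 50.0
```

In. Going down.

```bash
python3 -m creep '0 0 -.005 0 .015;0 0 -.004 0 .015;0 0 -.003 0 .015;0 0 -.001 0 .015;0 0 0 0 .015'; python3 -m creep '0 0 -.002 0 .015;0 0 0 0 .015'
```

```text
time_s: 98.55
tool_pos: [0.551, 0.11, 0.0429]
tool_rot: [180.0, -0.0, 83.9]
force: [2.9, 0.7, -2.9]
grip_width: 0.0195
grasp_force: 50.0
time_s: 98.8
tool_pos: [0.551, 0.1101, 0.0421]
tool_rot: [180.0, 0.0, 83.9]
force: [-0.1, -1.2, 6.1]
grip_width: 0.0197
grasp_force: 50.0
```

```bash
python3 -m creep '0 0 0 0 .04;0 0 0 0 .04;0 0 .03 0 .04;0 0 .05 0 .04;-.01 -.05 .03 0 .05;-.01 -.06 0 0 .05;-.01 -.06 0 0 .05;-.01 -.06 0 0 .05'; python3 -m creep '-.01 -.06 0 0 .05;-.01 -.06 0 0 .05;0 -.06 0 0 .05;0 -.06 0 0 .05;0 0 0 0 .05'; python3 - <<'E'
from h import *
ims={}
for c in("top","side"):
    ims[c]=cams.read_camera(c); d=finder.masks_of("corebox",c)[0]
    cl=finder.masks_of("clip_a",c); ins=finder.masks_of("insert_a",c)
    ig=np.any([q["mask"] for q in cl+ins],0)
    print(c,fit("corebox",[.556,.053,-6],{c:(d["mask"],ig)}).round(4),[np.round(q["xy"]).tolist() for q in cl],[np.round(q["xy"]).tolist() for q in ins])
i6={c:cv2.imread(f"pics/p6{c}.png")[:,:,::-1] for c in ims}
for p,w in(([.6147,.047],83.8-90),([.5668,.1527],83.8)):
    for c,dd in(("top",np.zeros(2)),("side",np.array([.0041,-.0017]))):
        q=np.r_[p,w]; q[:2]+=dd
        for im in(i6[c],ims[c]):
            m=comp(redmask(im),proj([q[0],q[1],.088],c)[0],15); print("clip",c,fit("tang",q,{c:(m,None)},.042).round(4) if m is not None else None)
a=np.vstack([cv2.resize(ims["side"][215:315,235:385,::-1],(600,400),interpolation=cv2.INTER_CUBIC),np.pad(cv2.resize(ims["top"][230:300,250:350,::-1],(286,200),interpolation=cv2.INTER_CUBIC),((0,0),(0,314),(0,0)))]); cv2.imwrite("pics/p10.png",np.clip(a*1.2,0,255).astype(np.uint8))
E
```

```text
time_s: 99.8
tool_pos: [0.5098, -0.1216, 0.151]
tool_rot: [-180.0, 0.0, 83.9]
force: [1.2, 1.0, 0.2]
grip_width: 0.0501
grasp_force: 0.0
time_s: 100.42
tool_pos: [0.4882, -0.3661, 0.1495]
tool_rot: [-179.9, -0.0, 83.3]
force: [0.2, 1.3, -1.4]
grip_width: 0.05
grasp_force: 0.0
top [ 0.5552  0.0527 -6.5691  0.1266] [[174.0, 229.0], [298.0, 242.0], [147.0, 269.0]] [[275.0, 266.0], [290.0, 268.0], [308.0, 268.0], [323.0, 275.0]]
side [ 0.5586  0.0481 -6.3551  0.2282] [[148.0, 407.0], [149.0, 344.0], [274.0, 283.0], [295.0, 238.0]] [[329.0, 260.0], [313.0, 271.0], [297.0, 284.0]]
clip top [0.6132 0.0449 2.8206 0.2629]
clip top [ 0.6146  0.0433 -4.7362  0.2695]
clip side [ 0.6203  0.0408 13.9305  0.2494]
clip side [ 0.6204  0.0396 13.3068  0.2491]
clip top [ 0.5647  0.1506 89.2896  0.243 ]
clip top [ 0.5644  0.1515 91.0679  0.2184]
clip side [ 0.5729  0.1474 73.1262  0.1523]
clip side [ 0.5731  0.1483 71.4152  0.1573]
```

View pics/p10.png

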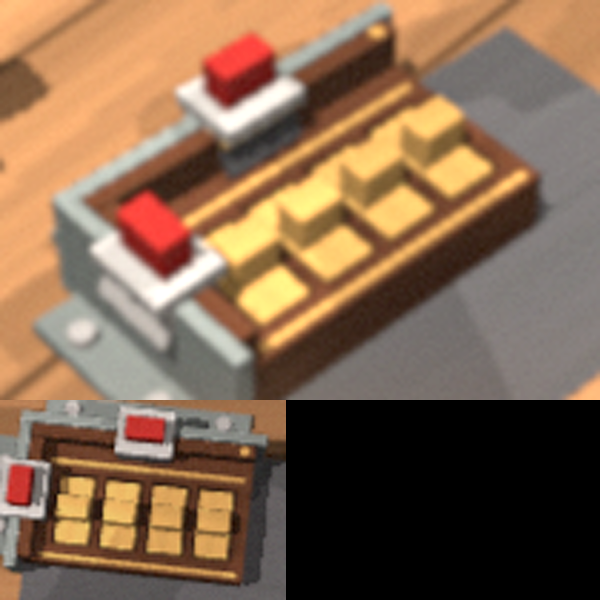

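The last picture shows all four inserts flush in their own pockets, both red-tanged clips down over wall and rim near the middles, and the box flush against both walls. Handing in.

```bash
python3 -c "
from cell import ticket;print(ticket.sign_off())"
```

```text
the job is handed in; nothing more can be done
None
```

I handed the job in at about 100 s of the 210 s: the box is home against both walls, both red-tanged clips are pressed down, and all four inserts are flush in their own pockets. On the way, the first insert bumped the end-wall clip and had to be regripped, but the last picture and fits showed that clip and the box still in place.

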